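# Stand the air reservoirs at the stop rail, free the start button and start

### The job

Stand every air reservoir that lies on the bench upright in a row along the front of the steel stop rail, valve end up: butt its flat foot against the rail and tip it up about that foot with the foot kept down on the bench at the rail, never swinging it upright in mid-air. Also lift the guard arm off its pivot pin, turn it end for end and refit it fully down on the pin in its channel, so that its long end points away from the start button instead of covering it. When all reservoirs stand and the guard is reversed, press the start button fully down and let it go; leave the brass fitting and the pressure gauge that lie among these things where they are.

Things in the scene. Friction and masses are not known exactly. Their poses are not given: they have to be found in the camera images.
- res0_center (a point): air reservoir (2 or 3 of 3 are present): aluminium cylinder 60 mm in diameter, 100 mm long, with a brass valve neck (24 mm dia., 30 mm long) at one end and a weighted square boot 60 by 60 by 14 mm at its flat foot (so it does not roll); 130 mm in all, 0.36-0.61 kg, mass centre 30 mm from here to the foot. Point on the axis, midway; x axis: foot to valve, level when lying (30 mm high), up when standing (65 mm)
- res0_foot (a point): centre of the flat foot (60 by 60 mm) of that reservoir, 65 mm from its centre; same axes
- res1_center (a point): air reservoir (2 or 3 of 3 are present): aluminium cylinder 60 mm in diameter, 100 mm long, with a brass valve neck (24 mm dia., 30 mm long) at one end and a weighted square boot 60 by 60 by 14 mm at its flat foot (so it does not roll); 130 mm in all, 0.36-0.61 kg, mass centre 30 mm from here to the foot. Point on the axis, midway; x axis: foot to valve, level when lying (30 mm high), up when standing (65 mm)
- res1_foot (a point): centre of the flat foot (60 by 60 mm) of that reservoir, 65 mm from its centre; same axes
- res2_center (a point): air reservoir (2 or 3 of 3 are present): aluminium cylinder 60 mm in diameter, 100 mm long, with a brass valve neck (24 mm dia., 30 mm long) at one end and a weighted square boot 60 by 60 by 14 mm at its flat foot (so it does not roll); 130 mm in all, 0.36-0.61 kg, mass centre 30 mm from here to the foot. Point on the axis, midway; x axis: foot to valve, level when lying (30 mm high), up when standing (65 mm)
- res2_foot (a point): centre of the flat foot (60 by 60 mm) of that reservoir, 65 mm from its centre; same axes
- stop: stop rail: fixed upright steel plate 370 mm long, 70 mm high. Origin on the bench at the middle of the foot of its flat front face, which looks along its -x (to the robot); y along the rail, z up. The bench before it is flat and reservoirs stand on the bench; three fit side by side 130 mm apart. One standing against the face has its axis at x = -30 mm
- console: start console: fixed grey box 130 (x) by 290 (y) by 30 mm high. Origin on the bench right below the pivot pin. A pedestal 52 by 70 mm in its middle has the seat for the guard arm, 75 mm above the bench; a channel 38 mm wide between two cheeks 12 mm high, 60 mm long, runs over it along y, so the arm cannot swing on its pin. Start button at y = -85 mm
- pin_seat (a point): foot of the pivot pin, at seat height (75 mm); the pin is 12 mm in diameter, 30 mm high, its top 6 mm tapered. Axes as the console's
- guard: guard arm: loose steel bar 12 mm thick, 161 mm long, 30 mm wide (42 at its round end), 0.28 kg, flat on the seat, the pin through its 16 mm hole. Origin: centre of the hole, underside; x along the bar to the long end, z up. The long end reaches 106 mm from the hole and at first covers the button (along the console's -y), the short end 55 mm. Refitted, it must point along the console's +y
- guard_hub (a point): same point and axes as the guard arm's origin: centre of the hole, underside
- guard_grip (a point): middle of the arm's black upright square grip, 50 mm from the hole towards the long end and 29 mm above the underside; the grip is 24 by 24 mm and stands 35 mm above the bar (from 12 to 47 mm above the underside)
- guard_tip (a point): outer end of the long end of the guard arm, 106 mm from the hole, 6 mm above the underside
- start_top (a point): centre of the top of the start button, a steel cap 32 mm in diameter in a black housing, 52 mm above the bench; it moves with the button
- start (a joint): start button travel: 0 released, 0.006 m fully down; springs back, fully down takes 5 N
- fitting: bystander: loose brass fitting, 32 mm across and high, standing near the reservoirs
- dialgauge: bystander: loose pressure gauge on its back, 60 mm across, 24 mm high, near the console
Things that resemble listed ones, but are neither listed nor needed, are in the scene too. Leave any orange look-alike of the part that bears res2_center alone. Leave any blue or red look-alike of the part that bears res1_center alone.

How it is judged (in metres and radians):
On the way, in this order (a step that is already met when the one before it is completed fails the run):
1. every reservoir stands upright against the stop rail and the guard arm is refitted the other way round on its pin (angle between each of res0_center, res1_center, res2_center's own x axis and vertical below 0.12 rad and height (world z) of res0_center between 0.059 and 0.071 m and x of res0_foot in the frame of stop between -0.045 and -0.022 m and y of res0_foot in the frame of stop between -0.175 and 0.175 m and height (world z) of res1_center between 0.059 and 0.071 m and x of res1_foot in the frame of stop between -0.045 and -0.022 m and y of res1_foot in the frame of stop between -0.175 and 0.175 m and height (world z) of res2_center between 0.059 and 0.071 m and x of res2_foot in the frame of stop between -0.045 and -0.022 m and y of res2_foot in the frame of stop between -0.175 and 0.175 m and horizontal distance between guard_hub and pin_seat below 0.006 m and z of guard_hub in the frame of console below 0.079 m and y of guard_tip in the frame of console above 0.09 m and angle between guard's own z axis and vertical below 0.08 rad), for 0.2 s.
2. then the start button is pressed fully down (value of joint start above 0.005 m), for 0.05 s.
At the end, for the whole second after the job is handed in: Each reservoir present stands valve up within 0.12 rad of upright, foot rim within 15 mm of the rail face, between the rail ends; guard arm flat on its seat (hole within 6 mm of the pin axis, 4 mm of full depth), long end to the console's +y; button released; all at rest (all of step 1 and value of joint start below 0.001 m and linear speed of each of guard, res0, res1, res2 below 0.02 m/s); the robot touches nothing.
It fails at once if a reservoir is held by the fingers at 20 to 54 degrees from upright while its foot is more than 85 mm from the stop rail's face or more than 70 mm above the bench ((contact force between the fingers and res0 above 1 N and angle between res0_center's own x axis and vertical between 0.35 and 0.95 rad and (x of res0_foot in the frame of stop below -0.085 m or height (world z) of res0_foot above 0.07 m)) or (contact force between the fingers and res1 above 1 N and angle between res1_center's own x axis and vertical between 0.35 and 0.95 rad and (x of res1_foot in the frame of stop below -0.085 m or height (world z) of res1_foot above 0.07 m)) or (contact force between the fingers and res2 above 1 N and angle between res2_center's own x axis and vertical between 0.35 and 0.95 rad and (x of res2_foot in the frame of stop below -0.085 m or height (world z) of res2_foot above 0.07 m))).
It fails at once if the loose brass fitting or pressure gauge is moved by more than 50 mm (distance of any of fitting, dialgauge from where it was at the start of the episode above 0.05 m).
Of res0, res1, res2 only 2 to 3 are there at a start; the rules pass over those that are not, and their reading is None.
At some moment in a run one of res0, res1, res2 may be knocked a few centimetres aside while the robot is not near it.
Once in a run the grip may slacken for a moment while it holds something.
It also fails if it takes over 210 s, if anything falls off the work surface, if the arm or the gripper's body presses on something with over 40 N, if the wrist force passes 120 N, or if a joint passes its speed limit or range.

### The arm

A 6-joint arm with a two-finger parallel gripper is mounted at the origin on the work surface. World frame = base frame: x ahead of the robot, y to its left, z up, the work surface at z = 0. Lengths are in mm, angles in rad, forces in N, time in s.
With the tool pointing down it reaches from about 350 to 875 mm from the base axis. Payload 15.5 kg.
Tool frame: the origin (TCP) lies on the centre line of the jaws, within the pads' length; the fingertips stand 19 mm ahead of it and the grasp point (between the pads) is the TCP; x points along the fingers, z is the direction in which the jaws open and shut, and the axes are right-handed (so a half turn about x gives the same grasp; the last joint's range is limited). The gripper opens to 85 mm and grips with 20 to 120 N. Pads are 22 mm wide; open, the fingers measure 114 mm over their backs; the gripper's body (76 mm by 85 mm) begins 54 mm behind the grasp point. The pads swing forward as they close: fully open they stand 13 mm farther back than shut.
Start: joints at [-0.096, 0.494, 1.345, -0, 1.302, -0.096], TCP at [625.001, 0.003, 250.277] pointing down, gripper open.
Joint ranges: [-2.91, 2.91], [-0.82, 2.16], [0.22, 2.67], [-1.22, 4.37], [0.12, 2.79], [-3.08, 3.08]. Speed limits (rad/s): [1.89, 1.89, 2.57, 3.01, 3.01, 3.01].

### API

Orientations are given as a unit quaternion [x, y, z, w].
In Python, from bench import manip gives the robot as it stands.
- The arm moves only by the shell command python3 -m jog 'ROWS' [FORCE]. ROWS is JSON, a list that holds one entry, the list of rows, each a list of 7 numbers: the shift along the tool's x, y, z in mm, then the turn, a rotation vector about the tool's x, y, z in degrees, then the opening, from -1 (shut) to 1 (fully open). A call has 1 to 8 rows; each row shifts and turns the pose as measured when the row begins, along the tool's axes as they then stand; what a row does not reach is not made up. A row lasts 1/10 s, in which the tool goes at most 50 mm and 8.59 degrees, less where a joint would pass 70% of its speed; a pose out of reach is approached as far as the arm can. A call with a gripper value outside its range is refused whole. The fingers move at their own pace and stop on an object; FORCE is the grip in N (left out, the last holds). Time passes only in rows, so rows that do not move let the fingers close. It gives the time, the measured TCP pose, the force and the opening at its end, in the units of the state.
- manip.observe(): the state, without advancing time (a new reading comes with each control period).
- manip.read_camera(name): name is "scene" or "side" or "wrist"; returns a dict with "image" (384x512x3 uint8, red, green, blue), "z_map" (384x512 float32, mm along the optical axis (not along the pixel's ray), 0 where there is no reading), "fx", "fy", "cx", "cy" (pixels), "rvec" (rotation vector, rad) and "tvec" (3), from world to camera coordinates, as OpenCV has them; the wrist camera has in their place "T_tool_cam" (4x4, takes a point from camera to tool coordinates, whose origin is the TCP and whose axes are the tool frame's). Camera axes: x right, y down, z forward; pixel columns grow to the right and rows downward; lengths in mm; the calibration is good to about 2 mm. A picture is of the moment at which its call begins: read the wrist's pose just before it.
- manip.job_done(): hands the job in, once; it reports no verdict.
The state is a dict: "t": time; "q": joint angles; "joint_velocities": joint speeds; "joint_torque": joint torques, N m; "ee_pos": TCP position; "ee_rot": TCP orientation; "contact_force": force on the tool from outside, world axes, zero at the start; "wrist_torque": the same for the moment, N m; "finger_gap": finger opening in mm.
Only numpy, scipy, OpenCV 4.12 (cv2) and the standard library are available. Lean on these libraries where they do the work, as an engineer would, in place of code of your own. Each camera call takes 0.05 s, during which the arm holds its last target.

## Working session

There is one attempt and no reset: what is moved stays moved. The work goes in short steps, Python scripts to look and compute and a shell command to move; the robot and the scene stay as the last step left them, time stands still between calls to the robot, and variables do not carry over. Pictures are saved under pics/ and viewed, and the job is handed in when it is done.

```bash
ls; mkdir -p pics; cat > h.py <<'E'
import numpy as np, cv2
from bench import manip
from scipy.spatial.transform import Rotation as R
def cam(n):
    s=manip.observe(); c=manip.read_camera(n)
    if n=='wrist':
        T=np.eye(4);T[:3,:3]=R.from_quat(s['ee_rot']).as_matrix();T[:3,3]=s['ee_pos']
        c['Twc']=T@np.array(c['T_tool_cam'])
    else:
        T=np.eye(4);T[:3,:3]=cv2.Rodrigues(np.array(c['rvec'],float))[0];T[:3,3]=np.array(c['tvec']).ravel()
        c['Twc']=np.linalg.inv(T)
    return c
def save(c,f,crop=None,scale=1.5):
    im=c['image'][:,:,::-1]
    if crop: x0,y0,x1,y1=crop; im=im[y0:y1,x0:x1]
    cv2.imwrite('pics/'+f,cv2.resize(np.ascontiguousarray(im),None,fx=scale,fy=scale,interpolation=cv2.INTER_CUBIC))
def cloud(c):
    z=c['z_map'];v,u=np.indices(z.shape)
    P=np.stack([(u-c['cx'])/c['fx']*z,(v-c['cy'])/c['fy']*z,z],-1)
    W=P@c['Twc'][:3,:3].T+c['Twc'][:3,3]
    W[z<=0]=np.nan
    return W
def proj(c,p):
    T=np.linalg.inv(c['Twc']);q=T[:3,:3]@np.array(p)+T[:3,3]
    return q[0]/q[2]*c['fx']+c['cx'],q[1]/q[2]*c['fy']+c['cy']
E
python3 - <<'E'
from h import *
for n in ['scene','side','wrist']:
    c=cam(n);save(c,n+'0.png');print(n,c['Twc'].round(2).tolist(),c['fx'])
    np.save('/tmp/'+n,cloud(c))
print(manip.observe())
E
```

```text
pics
scene [[0.41, 0.55, -0.73, 1359.87], [0.91, -0.23, 0.33, -342.25], [0.02, -0.8, -0.6, 824.4], [0.0, 0.0, 0.0, 1.0]] 396.2802409337987
side [[-0.98, -0.12, 0.13, 273.49], [-0.18, 0.58, -0.79, 1010.47], [0.02, -0.8, -0.6, 798.63], [0.0, 0.0, 0.0, 1.0]] 435.88573066295277
wrist [[1.0, -0.0, -0.0, 624.09], [-0.0, -0.97, -0.26, 65.27], [-0.0, 0.26, -0.97, 372.08], [0.0, 0.0, 0.0, 1.0]] 316.0513460983985
{'t': 0.15, 'q': array([-9.54898167e-02,  4.94039139e-01,  1.34594913e+00,  2.35828546e-05,
        1.30253237e+00, -9.54961379e-02]), 'joint_velocities': array([ 0.00107463, -0.00089982, -0.00096746,  0.00027605, -0.00044351,
        0.00091529]), 'joint_torque': array([ 4.76028199e-04, -8.82539248e+01, -3.84067369e+01, -1.70366275e-04,
        7.04737889e-03, -2.97315989e-05]), 'ee_pos': array([6.24751128e+02, 4.06278647e-02, 2.49851493e+02]), 'ee_rot': array([3.92635937e-05, 7.07432535e-01, 3.93058853e-05, 7.06780875e-01]), 'contact_force': array([-0.49643315,  0.1100287 ,  0.54992009]), 'wrist_torque': array([-0.00152204,  0.04388392, -0.00591014]), 'finger_gap': 85.26399973602297}
```

View pics/scene0.png

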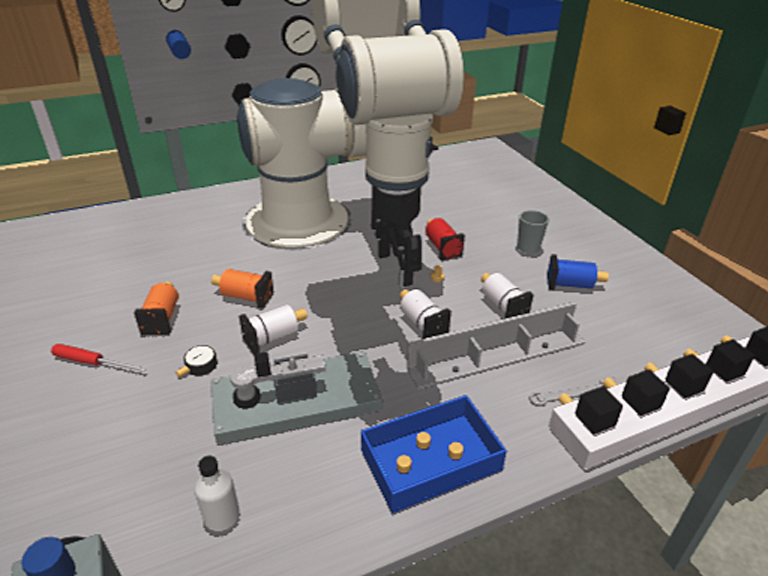

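View pics/side0.png

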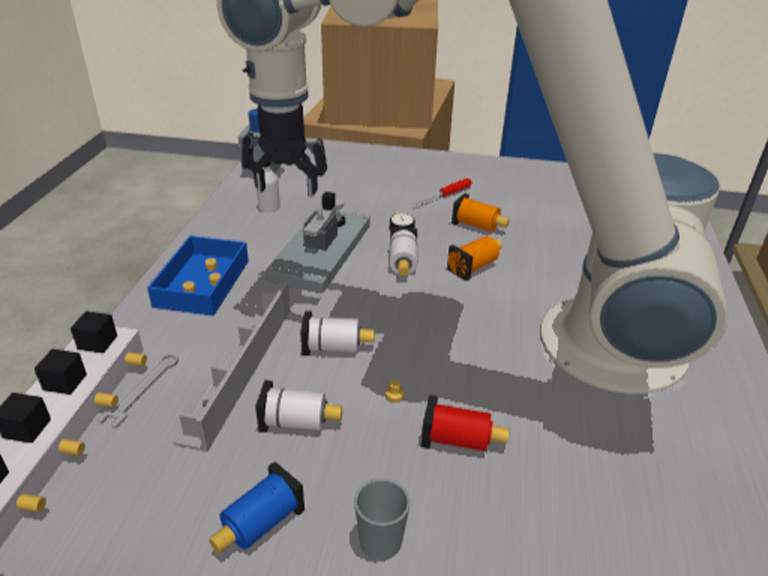

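View pics/wrist0.png

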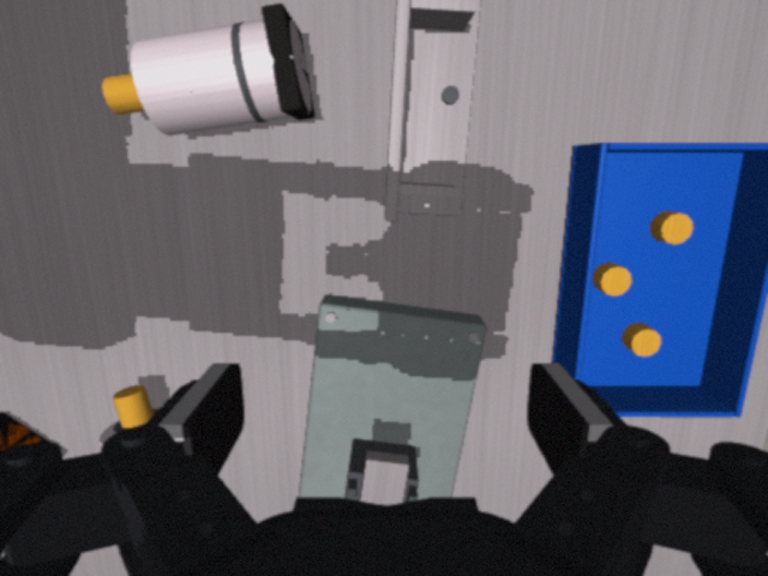

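Scene picture: three white reservoirs are at about (275,327), (425,313) and (507,295), with the rail at (500,345). The console with guard is at (290,385), the gauge at (200,360) and the fitting at (437,272). Look-alikes to leave alone are orange at (157,308) and (243,285), red (445,238) and blue (575,273). The rail look-alike rack is at (690,370). Next I'll measure them.

```bash
python3 - <<'E'
from h import *
cl={n:cam(n) for n in ['scene','side']}
for n,c in cl.items():
    W=cloud(c); hsv=cv2.cvtColor(c['image'],cv2.COLOR_RGB2HSV)
    h,s,v=[hsv[...,i].astype(int) for i in range(3)]
    inb=(W[...,0]>200)&(W[...,0]<1000)&(abs(W[...,1])<600)&(W[...,2]>8)&(W[...,2]<130)
    def comps(m,name,amin=40):
        k,l,st,ce=cv2.connectedComponentsWithStats((m&inb).astype(np.uint8))
        for i in range(1,k):
            if st[i,4]<amin: continue
            P=W[(l==i)]
            print(n,name,st[i,4],'px',ce[i].round(),'mean',P.mean(0).round(),'min',P.min(0).round(),'max',P.max(0).round())
    comps((s<40)&(v>180),'white')
    comps((h>12)&(h<28)&(s>130),'brass/orange',15)
    comps((v<60),'black',30)
    comps(((h>70)&(h<100)&(s>20)&(s<90)),'console')
    comps(((s<25)&(v>90)&(v<180)),'steel')
E
```

```text
scene white 199 px [332. 189.] mean [517. 300.  55.] min [484. 281.  39.] max [551. 332.  63.]
scene white 219 px [277. 201.] mean [503. 109.  55.] min [468.  88.  41.] max [536. 146.  64.]
scene white 50 px [340. 197.] mean [561. 303.  55.] min [552. 283.  40.] max [572. 330.  63.]
scene white 300 px [186. 212.] mean [ 441. -167.   53.] min [ 406. -201.   35.] max [ 463. -130.   64.]
scene white 51 px [286. 208.] mean [546. 117.  56.] min [535.  97.  41.] max [558. 144.  62.]
scene white 136 px [327. 215.] mean [637. 208.  70.] min [627.  65.  67.] max [649. 353.  74.]
scene white 80 px [171. 217.] mean [ 447. -212.   54.] min [ 411. -223.   38.] max [ 465. -203.   62.]
scene white 175 px [133. 237.] mean [ 457. -330.   26.] min [ 431. -355.   21.] max [ 481. -305.   30.]
scene white 40 px [206. 244.] mean [ 630. -161.   88.] min [ 613. -190.   84.] max [ 640. -135.   90.]
scene white 55 px [441. 248.] mean [861. 434.  52.] min [850. 421.  47.] max [877. 461.  84.]
scene white 1817 px [435. 273.] mean [922. 359.  50.] min [851. 199.  44.] max [950. 600.  82.]
scene white 101 px [163
[... 8741 characters left out ...]
] min [625. -46.   8.] max [696. 404.  72.]
side steel 82 px [210. 225.] mean [538. 147.  37.] min [524. 107.   9.] max [551. 160.  61.]
side steel 189 px [227. 229.] mean [493. 146.  29.] min [465. 100.   9.] max [527. 158.  56.]
side steel 1442 px [ 43. 291.] mean [849. 431.  31.] min [846. 202.   8.] max [853. 600.  51.]
side steel 43 px [ 56. 235.] mean [905. 283.  54.] min [873. 264.  45.] max [950. 331.  99.]
side steel 113 px [182. 273.] mean [556. 333.  41.] min [545. 294.   8.] max [571. 350.  61.]
side steel 228 px [202. 280.] mean [508. 337.  30.] min [480. 289.  10.] max [544. 348.  57.]
side steel 732 px [253. 334.] mean [359. 483.  61.] min [319. 466.   8.] max [390. 536.  92.]
```

```bash
python3 - <<'E'
from h import *
c=cam('scene');save(c,'crop_res.png',(130,150,410,300),2.8)
c=cam('side');save(c,'crop_side.png',(130,110,370,300),3)
E
```

```text
(no output)
```

View pics/crop_res.png

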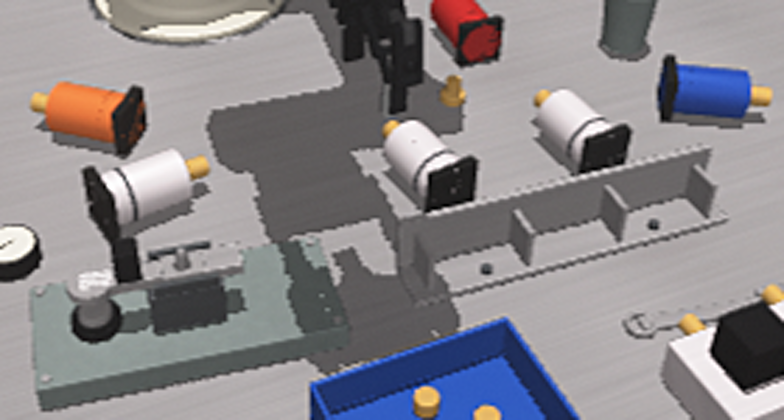

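View pics/crop_side.png

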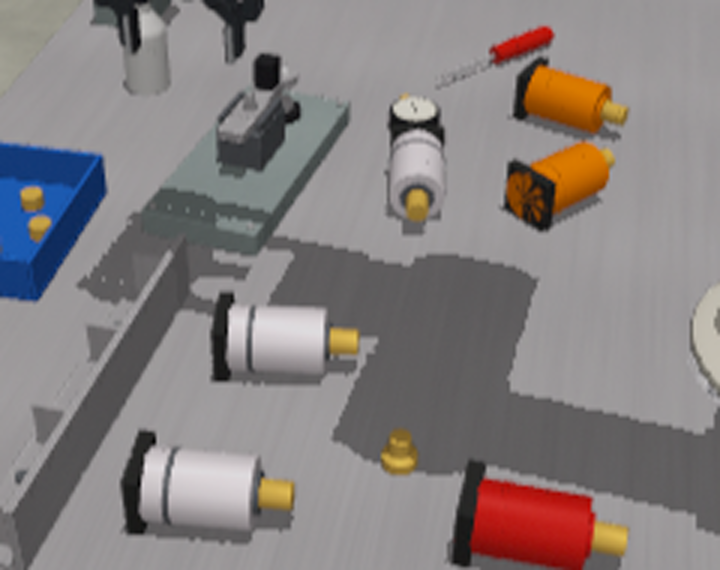

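The choice is clear: the three white ones are the real reservoirs. Next I'll fit precise poses for them, the rail, the console and the guard.

```bash
cat > m.py <<'E'
from h import *
from scipy.optimize import least_squares
def masks(c):
    hsv=cv2.cvtColor(c['image'],cv2.COLOR_RGB2HSV); h,s,v=[hsv[...,i].astype(int) for i in range(3)]
    return (s<40)&(v>95),(v<60),(h>12)&(h<28)&(s>130)
def fitres(views,c0,yaw0,L=75):
    # views list of (cam,cloud); c0 approx xy centre; yaw0 dir foot->valve
    Wp=[];Bp=[];Np=[]
    for c,W in views:
        w,b,n=masks(c)
        d=W[...,:2]-np.array(c0); u=np.array([np.cos(yaw0),np.sin(yaw0)])
        a=d@u; l=d@np.array([-u[1],u[0]])
        box=(abs(a)<90)&(abs(l)<48)&(W[...,2]>5)&(W[...,2]<70)
        Wp.append(W[box&w&(W[...,2]>20)&(abs(l)<40)&(abs(a)<65)]);Bp.append(W[box&b]);Np.append(W[box&n])
    P=np.vstack(Wp);B=np.vstack(Bp);N=np.vstack(Np)
    def res(p):
        u=np.array([np.cos(p[2]),np.sin(p[2])]);l=(P[:,:2]-p[:2])@np.array([-u[1],u[0]])
        return np.hypot(l,P[:,2]-30)-30
    def f2(p):
        # fix along axis position
        q=np.array([c0[0]-p[0]*np.sin(p[1]),c0[1]+p[0]*np.cos(p[1]),p[1]]);return res(q)
    r=least_squares(f2,[0,yaw0],loss='soft_l1',f_scale=2.,x_scale=[1,.02])
    o,yaw=r.x;u=np.array([np.cos(yaw),np.sin(yaw)]);base=np.array(c0)+o*np.array([-u[1],u[0]])
    aB=(B[:,:2]-base)@u; aN=(N[:,:2]-base)@u
    f=np.percentile(aB,3) ; n=np.percentile(aN,97) if len(aN) else np.nan
    foot=base+u*f
    return dict(yaw=np.degrees(yaw).round(1),foot=foot.round(1),centre=(foot+65*u).round(1),tip=(base+u*n).round(1),length=round(n-f,1),rms=np.sqrt(np.median(r.fun**2)).round(2),n=(len(P),len(B),len(N)))
E
python3 - <<'E'
from m import *
V=[(c,cloud(c)) for c in (cam('scene'),cam('side'))]
for nm,c0,y in [('A',(440,-178),np.radians(100)),('B',(505,120),np.radians(187)),('C',(517,312),np.radians(185))]:
    print(nm,'both',fitres(V,c0,y))
    for v in V: print('   ',fitres([v],c0,y))
# rail
W=V[1][1]; m=(W[...,0]>615)&(W[...,0]<645)&(W[...,1]>50)&(W[...,1]<390)&(W[...,2]>12)&(W[...,2]<60)
P=W[m]; 
for it in range(5):
    k=np.polyfit(P[:,1],P[:,0],1); r=P[:,0]-np.polyval(k,P[:,1]); P=P[abs(r)<max(2,2*r.std())]
print('rail face side x=',k, len(P), r.std())
W=V[0][1]; m=(W[...,0]>615)&(W[...,0]<655)&(W[...,1]>10)&(W[...,1]<420)&(W[...,2]>66)&(W[...,2]<76)
P=W[m]; print('rail top',P.min(0),P.max(0));
for a in range(20,420,40):
    q=P[(P[:,1]>a)&(P[:,1]<a+40)]; print(a,len(q),q[:,0].min().round(1) if len(q) else '',q[:,0].max().round(1) if len(q) else '')
W=V[1][1];m=(W[...,0]>600)&(W[...,0]<665)&(W[...,1]>0)&(W[...,1]<430)&(W[...,2]>15)&(W[...,2]<76);print('railside',W[m].min(0),W[m].max(0))
# console: top plane z~30
for c,W in V:
    m=(abs(W[...,2]-30)<4)&(W[...,0]>520)&(W[...,0]<710)&(W[...,1]>-360)&(W[...,1]<-20)
    P=W[m][:,:2].astype(np.float32); print('console',cv2.minAreaRect(P),len(P))
    m=(abs(W[...,2]-87)<6)&(W[...,0]>560)&(W[...,0]<680)&(W[...,1]>-310)&(W[...,1]<-100)
    P=W[m][:,:2].astype(np.float32); print('bar',cv2.minAreaRect(P),len(P))
    m=(W[...,2]>110)&(W[...,2]<130)&(W[...,0]>560)&(W[...,0]<680)&(W[...,1]>-310)&(W[...,1]<-180)
    P=W[m]; print('grip',P.min(0),P.max(0),len(P), P[P[:,2]>119].mean(0))
    m=(W[...,2]>96)&(W[...,2]<110)&(W[...,0]>560)&(W[...,0]<680)&(W[...,1]>-215)&(W[...,1]<-150)
    P=W[m]; print('pin',P.mean(0),len(P))
E
```

```text
A both {'yaw': np.float64(99.1), 'foot': array([ 439.1, -237.8]), 'centre': array([ 428.8, -173.6]), 'tip': array([ 417.4, -103. ]), 'length': np.float64(136.5), 'rms': np.float64(1.74), 'n': (879, 216, 105)}
    {'yaw': np.float64(99.0), 'foot': array([ 438.7, -237.8]), 'centre': array([ 428.5, -173.6]), 'tip': array([ 418.4, -109.8]), 'length': np.float64(129.7), 'rms': np.float64(1.28), 'n': (523, 177, 40)}
    {'yaw': np.float64(99.7), 'foot': array([ 440. , -232.9]), 'centre': array([ 429.1, -168.8]), 'tip': array([ 417.8, -102.7]), 'length': np.float64(132.1), 'rms': np.float64(2.68), 'n': (356, 39, 65)}
B both {'yaw': np.float64(188.6), 'foot': array([568.6, 129.5]), 'centre': array([504.3, 119.8]), 'tip': array([440.7, 110.2]), 'length': np.float64(129.3), 'rms': np.float64(1.69), 'n': (1034, 368, 91)}
    {'yaw': np.float64(187.8), 'foot': array([569. , 127.6]), 'centre': array([504.6, 118.8]), 'tip': array([440.3, 110. ]), 'length': np.float64(129.9), 'rms': np.float64(1.12), 'n': (385, 237, 17)}
    {'yaw': np.float64(188.9), 'foot': array([566.6, 130.3]), 'centre': array(
[... 1301 characters left out ...]
640625, -213.71994018554688), (160.84872436523438, 54.171958923339844), 84.0020523071289) 674
grip [ 599.89776947 -250.63248295  110.01034145] [ 624.65121353 -226.0364858   125.35742951] 94 [ 612.13554607 -238.34681004  122.47965066]
pin [ 619.06920396 -188.89072297  101.44251402] 19
console ((615.9788818359375, -182.5864715576172), (290.9347229003906, 131.18675231933594), 81.80642700195312) 1039
bar ((614.1121826171875, -208.14576721191406), (163.32852172851562, 52.42159652709961), 81.91574096679688) 230
grip [ 598.77399548 -248.71237983  110.04659424] [ 623.32031456 -219.16558259  121.42327423] 44 [ 610.59227927 -231.7013267   119.95821488]
pin [ 616.50356034 -183.13990967   99.03766344] 8
```

```bash
cat > p.py <<'E'
from h import *
# rail frame
RY=np.arctan(-0.0564) # yaw
RO=np.array([633.4,215.7,0]); RR=R.from_euler('z',RY).as_matrix()
def rail(p): return RO+RR@np.array(p)
def tool(heading,tilt,flip=1):
    """heading (deg): horizontal dir toward which tool leans when tilt>0; jaws open horizontally across it"""
    h=np.radians(heading);t=np.radians(tilt);f=np.array([np.cos(h),np.sin(h),0])
    x=np.sin(t)*f+np.array([0,0,-np.cos(t)]);z=flip*np.array([-f[1],f[0],0]);y=np.cross(z,x)
    return R.from_matrix(np.stack([x,y,z],1))
def cur():
    s=manip.observe();return np.array(s['ee_pos']),R.from_quat(s['ee_rot'])
def rows(way,n=None,dmax=40,amax=7.5,start=None,grip=None):
    p,q=start if start else cur()
    for (tp,tq) in way:
        tp=np.array(tp,float);rv=(q.inv()*tq).as_rotvec(degrees=True)
        k=n or max(1,int(np.ceil(max(np.linalg.norm(tp-p)/dmax,np.linalg.norm(rv)/amax))))
        dr=R.from_rotvec(rv/k,degrees=True)
        print('-- to',tp.round(1),'k',k)
        qq=q
        for i in range(k):
            d=qq.inv().apply((tp-p)/k); print('[%s,%s]'%(','.join('%.1f'%a for a in d),','.join('%.1f'%a for a in rv/k)))
            qq=qq*dr
        p,q=tp,tq
def st():
    s=manip.observe();q=R.from_quat(s['ee_rot']).as_matrix()
    x=q[:,0];print('t %.1f pos'%s['t'],np.array(s['ee_pos']).round(1),'toolx',q[:,0].round(3),'z',q[:,2].round(3),'F',np.array(s['contact_force']).round(1),'gap %.1f'%s['finger_gap'],'q',np.array(s['q']).round(2))
E
python3 - <<'E'
from p import *
print(manip.observe()['t'])
q=tool(4.8,0); q2=tool(4.8,-0,-1)
for Q in (q,q2): print((cur()[1].inv()*Q).as_rotvec(degrees=True))
T=tool(4.8,45,-1)
u=np.array([np.cos(np.radians(184.8)),np.sin(np.radians(184.8))])
g=np.array([583.9,317.5])+85*u
rows([(np.r_[g-[60,5],150],T),(np.r_[g,32],T)])
E
```

```text
0.45
[-9.47997196e+01 -7.74653972e-03 -5.84554908e-03]
[ 8.52002800e+01 -5.71324900e-03  7.57121525e-03]
-- to [439.2 305.4 150. ] k 13
[7.7,23.5,-14.3,6.2,-2.6,2.8]
[8.1,21.4,-17.1,6.2,-2.6,2.8]
[8.3,19.0,-19.6,6.2,-2.6,2.8]
[8.2,16.4,-21.9,6.2,-2.6,2.8]
[7.9,13.5,-23.9,6.2,-2.6,2.8]
[7.4,10.5,-25.5,6.2,-2.6,2.8]
[6.6,7.3,-26.8,6.2,-2.6,2.8]
[5.7,4.1,-27.7,6.2,-2.6,2.8]
[4.6,0.8,-28.2,6.2,-2.6,2.8]
[3.3,-2.5,-28.3,6.2,-2.6,2.8]
[1.8,-5.6,-27.9,6.2,-2.6,2.8]
[0.2,-8.7,-27.2,6.2,-2.6,2.8]
[-1.5,-11.5,-26.1,6.2,-2.6,2.8]
-- to [499.2 310.4  32. ] k 4
[31.5,-10.2,0.0,0.0,0.0,0.0]
[31.5,-10.2,0.0,0.0,0.0,0.0]
[31.5,-10.2,0.0,0.0,0.0,0.0]
[31.5,-10.2,0.0,0.0,0.0,0.0]
```

```bash
python3 -m jog '[[[8,23,-14,6.2,-2.6,2.8,1],[8,21,-17,6.2,-2.6,2.8,1],[8,19,-20,6.2,-2.6,2.8,1],[8,16,-22,6.2,-2.6,2.8,1],[8,13,-24,6.2,-2.6,2.8,1],[7,10,-25,6.2,-2.6,2.8,1],[7,7,-27,6.2,-2.6,2.8,1]]]' 60; python3 -m jog '[[[6,4,-28,6.2,-2.6,2.8,1],[5,1,-28,6.2,-2.6,2.8,1],[3,-2,-28,6.2,-2.6,2.8,1],[2,-6,-28,6.2,-2.6,2.8,1],[0,-9,-27,6.2,-2.6,2.8,1],[-2,-11,-26,6.2,-2.6,2.8,1]]]'; python3 -c "
from p import *
st()
T=tool(4.8,45,-1);u=R.from_euler('z',184.8,degrees=True).apply([1,0,0]);g=np.array([583.9,317.5,0])+85*u
rows([(g+[-60,-5,150],T)])"
```

```text
t: 1.15
ee_pos: [527.5, 165.0, 196.8]
ee_rot: [0.391, 0.518, -0.148, 0.747]
contact_force: [1.2, 0.9, -0.1]
finger_gap: 85.5
t: 1.75
ee_pos: [493.2, 200.0, 178.1]
ee_rot: [0.479, 0.434, -0.221, 0.73]
contact_force: [-0.2, -0.5, -0.1]
finger_gap: 85.3
t 1.8 pos [493.2 200.  178.1] toolx [ 0.525  0.093 -0.846] z [ 0.422 -0.891  0.164] F [-0.2 -0.5 -0.1] gap 85.3 q [ 0.32  0.36  2.09 -0.5   0.16  1.88]
-- to [439.2 305.4 150. ] k 4
[1.3,-1.9,-30.4,5.5,-1.3,3.0]
[0.4,-4.8,-30.1,5.5,-1.3,3.0]
[-0.6,-7.6,-29.5,5.5,-1.3,3.0]
[-1.7,-10.4,-28.6,5.5,-1.3,3.0]
```

```bash
python3 -c "
from p import *
T=tool(4.8,15,-1);u=R.from_euler('z',184.8,degrees=True).apply([1,0,0]);g=np.array([583.9,317.5,0])+85*u
rows([(g+[-10,0,120],T),(g+[0,0,32],T)])"
```

```text
-- to [489.2 310.4 120. ] k 4
[14.3,4.1,-27.4,5.7,0.2,-4.4]
[14.2,2.5,-27.7,5.7,0.2,-4.4]
[14.1,0.8,-27.8,5.7,0.2,-4.4]
[14.2,-0.8,-27.8,5.7,0.2,-4.4]
-- to [499.2 310.4  32. ] k 3
[29.2,-4.4,0.3,0.0,0.0,0.0]
[29.2,-4.4,0.3,0.0,0.0,0.0]
[29.2,-4.4,0.3,0.0,0.0,0.0]
```

```bash
python3 -m jog '[[[14,4,-27,5.7,0,-4.4,1],[14,2,-28,5.7,0,-4.4,1],[14,1,-28,5.7,0,-4.4,1],[14,-1,-28,5.7,0,-4.4,1],[0,0,0,0,0,0,1]]]'; python3 -c "
from p import *
st()
T=tool(4.8,15,-1);u=R.from_euler('z',184.8,degrees=True).apply([1,0,0]);g=np.array([583.9,317.5,0])+85*u
rows([(g+[-10,0,120],T)])
c=cam('wrist');save(c,'w1.png')
"
```

```text
t: 2.25
ee_pos: [487.4, 314.5, 118.5]
ee_rot: [0.542, 0.449, -0.417, 0.575]
contact_force: [1.5, 0.2, 0.3]
finger_gap: 85.2
t 2.2 pos [487.4 314.5 118.5] toolx [ 0.249  0.007 -0.969] z [ 0.063 -0.998  0.009] F [1.5 0.2 0.3] gap 85.2 q [ 0.54  0.54  1.77 -0.21  0.63  2.2 ]
-- to [489.2 310.4 120. ] k 1
[-1.0,1.8,4.2,-1.0,0.8,0.6]
```

View pics/w1.png

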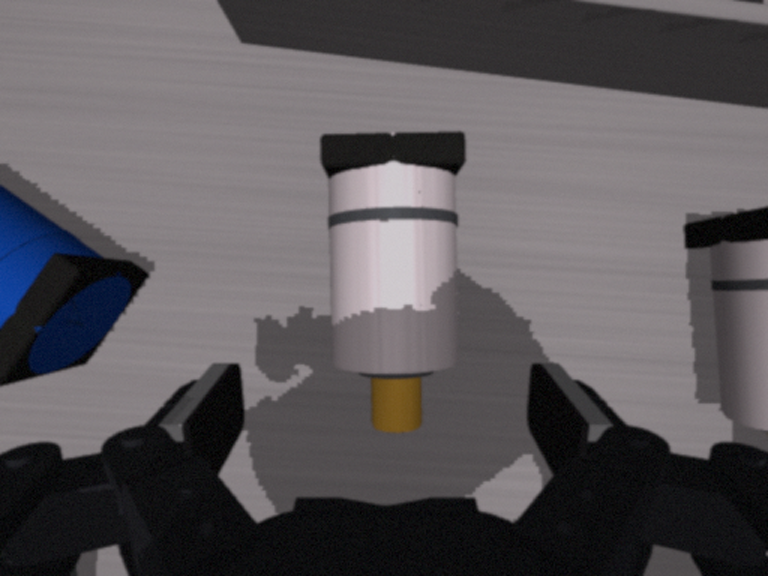

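Wrist view: white C is squarely between the jaws, at about (393,260) against a jaw midline of about 385. It is offset about 4 mm to the right, which agrees with the measured y. Going down.

```bash
python3 -m jog '[[[24,-4,2,0,0,0,1],[24,-4,2,0,0,0,1],[24,-4,0,0,0,0,1],[14,-2,0,0,0,0,1],[0,0,0,0,0,0,1]]]'; python3 -c "
from p import *
st()
T=tool(4.8,15,-1);u=R.from_euler('z',184.8,degrees=True).apply([1,0,0]);g=np.array([583.9,317.5,0])+85*u
rows([(g+[0,0,32],T)])
"
```

```text
t: 2.8
ee_pos: [495.3, 305.7, 31.9]
ee_rot: [0.541, 0.449, -0.413, 0.579]
contact_force: [-0.1, -0.0, 0.5]
finger_gap: 85.5
t 2.8 pos [495.3 305.7  31.9] toolx [ 0.256  0.008 -0.967] z [ 0.072 -0.997  0.011] F [-0.1 -0.   0.5] gap 85.5 q [ 0.52  0.69  1.82 -0.3   0.42  2.27]
-- to [499.2 310.4  32. ] k 1
[0.9,4.1,-4.4,-0.5,0.8,0.2]
```

```bash
python3 -m jog '[[[1,4,-4.5,0,0,0,1],[0,0,0,0,0,0,0],[0,0,0,0,0,0,0],[0,0,0,0,0,0,-1],[0,0,0,0,0,0,-1],[0,0,0,0,0,0,-1],[0,0,0,0,0,0,-1]]]' 60; python3 -c "
from p import *
st()
V=[(cam('side'),)];c=V[0][0];save(c,'s1.png',(130,110,370,330),3)"
```

```text
t: 3.5
ee_pos: [499.3, 310.0, 35.9]
ee_rot: [0.542, 0.448, -0.412, 0.579]
contact_force: [0.7, 0.2, -5.5]
finger_gap: 58.2
t 3.5 pos [499.3 310.   35.9] toolx [ 0.258  0.009 -0.966] z [ 0.073 -0.997  0.011] F [ 0.7  0.2 -5.5] gap 58.2 q [ 0.52  0.68  1.81 -0.29  0.43  2.27]
```

View pics/s1.png

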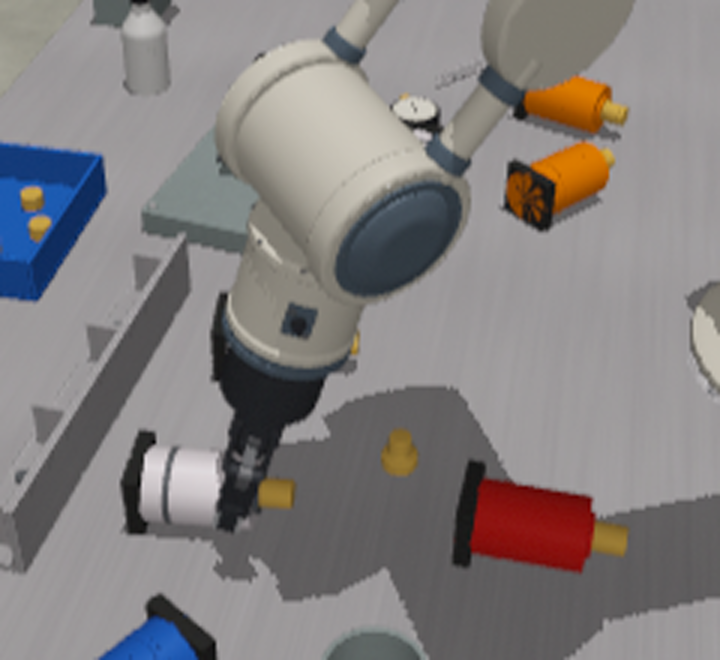

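```bash
cat >> p.py <<'E'
def lying(footxy,yaw):
    "pose (R,p) of res: origin foot centre, x foot->valve horizontal, z up"
    return R.from_euler('z',yaw,degrees=True),np.array([footxy[0],footxy[1],30.])
def carry(o0,o1,tcp=None):
    p,q=tcp or cur()
    A=o1[0]*o0[0].inv(); return (o1[1]+A.apply(p-o0[1]),A*q)
RYAW=180+np.degrees(RY)
def onrail(y,th=0,gap=0,lift=0):
    "ladder tip: th deg from lying, rail y"
    t=np.radians(th)
    base=R.from_euler('z',RYAW,degrees=True)
    # tip: x(foot->valve) goes up: rotate about own y by -th
    f=np.array([-30*np.sin(t)-gap,y,30*np.cos(t)+lift])
    return base*R.from_euler('y',-th,degrees=True),rail(f)
E
python3 -c "
from p import *
o0=lying((583.9,317.5),184.8)
t=onrail(120,0,25);t2=onrail(120,0,-1)
a=carry(o0,t);b=carry(o0,t2)
print(t[1],t2[1])
rows([a,b],dmax=20,amax=4)"
```

```text
[615.19692863 336.91735929  30.        ] [641.15567455 335.45328602  30.        ]
-- to [530.4 341.3  35.9] k 3
[2.8,10.7,-9.6,2.6,-0.7,-0.0]
[2.6,10.3,-10.2,2.6,-0.7,-0.0]
[2.5,9.8,-10.6,2.6,-0.7,-0.0]
-- to [556.4 339.8  35.9] k 2
[3.4,12.6,-0.1,0.0,0.0,0.0]
[3.4,12.6,-0.1,0.0,0.0,0.0]
```

```bash
python3 -m jog '[[[3,11,-10,2.6,-0.7,0,-1],[2.5,10,-10,2.6,-0.7,0,-1],[2.5,10,-10.5,2.6,-0.7,0,-1],[2,8,0,0,0,0,-1],[1.5,6,0,0,0,0,-1],[0,0,0,0,0,0,-1]]]'; python3 -c "
from p import *
st()
c=cam('wrist');save(c,'w2.png')"
```

```text
t: 4.15
ee_pos: [544.7, 339.4, 35.2]
ee_rot: [0.571, 0.408, -0.454, 0.549]
contact_force: [0.6, 1.6, -3.2]
finger_gap: 58.4
t 4.2 pos [544.7 339.4  35.2] toolx [ 0.255 -0.031 -0.966] z [-0.07  -0.997  0.013] F [ 0.6  1.6 -3.2] gap 58.4 q [ 0.54  0.73  1.65 -0.3   0.57  2.42]
```

View pics/w2.png

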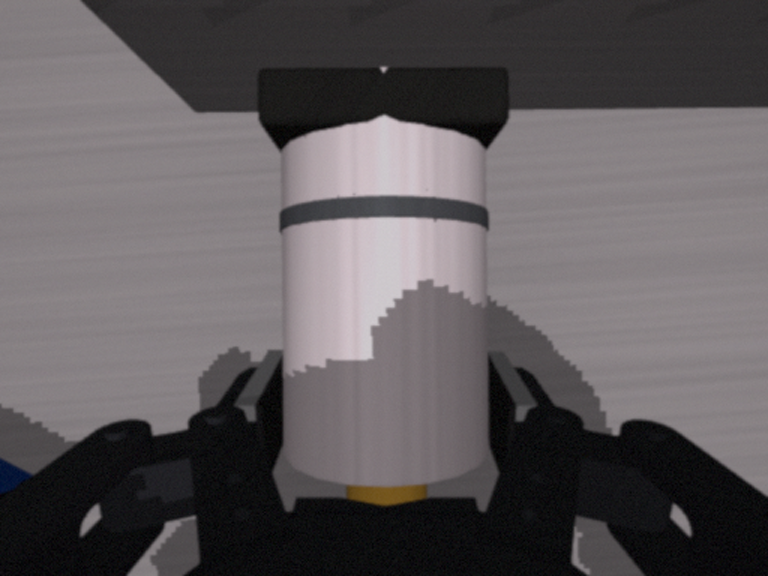

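Wrist view: C is squarely gripped, its boot top at row 70 parallel to the rail face, with a small gap left. I'll slide it in until I see contact force.

```bash
python3 -m jog '[[[1.5,6,0,0,0,0,-1],[0,0,0,0,0,0,-1]]]'; python3 -m jog '[[[1.2,4,0,0,0,0,-1],[0,0,0,0,0,0,-1]]]'; python3 -m jog '[[[0.8,3,0,0,0,0,-1],[0,0,0,0,0,0,-1]]]';python3 -m jog '[[[0.8,3,0,0,0,0,-1],[0,0,0,0,0,0,-1]]]'
```

```text
t: 4.4
ee_pos: [550.3, 337.9, 35.3]
ee_rot: [0.571, 0.409, -0.454, 0.549]
contact_force: [1.4, 0.8, -2.3]
finger_gap: 58.3
t: 4.6
ee_pos: [554.6, 337.2, 35.2]
ee_rot: [0.571, 0.409, -0.454, 0.549]
contact_force: [1.4, 0.1, -3.0]
finger_gap: 58.5
t: 4.8
ee_pos: [555.9, 336.9, 34.9]
ee_rot: [0.57, 0.409, -0.455, 0.548]
contact_force: [1.1, 1.6, -0.9]
finger_gap: 58.1
t: 5.0
ee_pos: [555.8, 337.0, 35.0]
ee_rot: [0.569, 0.411, -0.456, 0.548]
contact_force: [3.3, -0.9, -0.5]
finger_gap: 58.6
```

Contact: x stopped at 555.9, against a predicted 555.4. Next I'll regrasp with more forward tilt so that the 90° tip fits in the wrist range.

```bash
python3 -m jog '[[[0,0,0,0,0,0,1],[0,0,0,0,0,0,1],[0,0,0,0,0,7,1],[0,0,0,0,0,7,1],[0,0,0,0,0,6,1],[0,0,0,0,0,0,1]]]'; python3 -c "
from p import *
st()"
```

```text
t: 5.6
ee_pos: [564.3, 333.2, 40.2]
ee_rot: [0.61, 0.334, -0.392, 0.602]
contact_force: [-0.9, -0.8, -0.1]
finger_gap: 85.4
t 5.6 pos [564.3 333.2  40.2] toolx [ 0.469 -0.065 -0.881] z [-0.077 -0.997  0.033] F [-0.9 -0.8 -0.1] gap 85.4 q [ 0.6   0.74  1.75 -0.9   0.42  3.03]
```

```bash
python3 -c "
from p import *
print(RO,rail([-85,117,34]))
rows([(rail([-85,117,35]),tool(-3.2,24,-1))],amax=3)"
```

```text
[633.4 215.7   0. ] [555.12319884 337.30075     34.        ]
-- to [555.1 337.3  35. ] k 2
[-0.0,-5.4,-1.8,-0.1,1.1,-2.1]
[0.2,-5.4,-1.8,-0.1,1.1,-2.1]
```

```bash
python3 -m jog '[[[0,-5.4,-1.8,0,1.1,-2.1,1],[0,-5.4,-1.8,0,1.1,-2.1,1],[0,0,0,0,0,0,0],[0,0,0,0,0,0,-1],[0,0,0,0,0,0,-1],[0,0,0,0,0,0,-1],[0,0,0,0,0,0,-1]]]' 80; python3 -c "
from p import *
st()
p,q=cur()
o0=onrail(117,0,0)
way=[carry(o0,onrail(117,th,1+th/60,1.5 if th<80 else 1),(p,q)) for th in range(7,85,7)]
rows(way,n=1)"
```

```text
t: 6.3
ee_pos: [555.1, 338.0, 35.6]
ee_rot: [0.604, 0.37, -0.404, 0.579]
contact_force: [-0.6, 0.6, -1.5]
finger_gap: 57.7
t 6.3 pos [555.1 338.   35.6] toolx [ 0.399 -0.02  -0.917] z [-0.059 -0.998 -0.004] F [-0.6  0.6 -1.5] gap 57.7 q [ 0.57  0.73  1.74 -0.63  0.4   2.75]
-- to [551.6 338.2  47.2] k 1
[-12.0,1.5,-0.0,0.0,-0.0,-7.0]
-- to [550.5 338.3  56.6] k 1
[-9.4,1.6,-0.0,0.0,-0.0,-7.0]
-- to [550.7 338.3  65.2] k 1
[-8.5,1.6,-0.0,0.0,-0.0,-7.0]
-- to [552.1 338.2  72.8] k 1
[-7.6,1.8,-0.0,0.0,-0.0,-7.0]
-- to [554.9 338.1  79.4] k 1
[-6.8,2.2,-0.0,0.0,-0.0,-7.0]
-- to [558.9 337.8  84.9] k 1
[-6.1,2.9,-0.0,0.0,-0.0,-7.0]
-- to [564.1 337.5  89. ] k 1
[-5.6,3.6,-0.0,0.0,-0.0,-7.0]
-- to [570.4 337.2  91.9] k 1
[-5.3,4.5,-0.0,0.0,-0.0,-7.0]
-- to [577.7 336.8  93.4] k 1
[-5.2,5.4,-0.0,0.0,-0.0,-7.0]
-- to [585.9 336.3  93.6] k 1
[-5.3,6.2,-0.0,0.0,-0.0,-7.0]
-- to [594.9 335.8  92.4] k 1
[-5.7,7.1,-0.0,0.0,-0.0,-7.0]
-- to [604.5 335.3  89.3] k 1
[-5.9,8.2,-0.0,0.0,-0.0,-7.0]
```

```bash
python3 -m jog '[[[-12,1.5,0,0,0,-7,-1],[-9.4,1.6,0,0,0,-7,-1],[-8.5,1.6,0,0,0,-7,-1],[-7.6,1.8,0,0,0,-7,-1]]]' 80; python3 -c "
from p import *
st()
o0=onrail(117,0,0); p=np.array([555.1,338.0,35.6]);q=R.from_quat([0.604,0.37,-0.404,0.579])
th=np.degrees(np.arccos(np.clip((q.as_matrix()[:,0]@cur()[1].as_matrix()[:,0]),-1,1)));print('turned',th)
way=[carry(o0,onrail(117,t,2,1.5),(p,q)) for t in np.arange(th+7,75,7)]
rows(way,n=1)
c=cam('side');save(c,'s2.png',(100,110,340,330),3)"
```

```text
t: 6.7
ee_pos: [552.1, 336.7, 68.0]
ee_rot: [-0.508, -0.49, 0.522, -0.48]
contact_force: [3.4, -1.5, -5.3]
finger_gap: 57.7
t 6.7 pos [552.1 336.7  68. ] toolx [-0.024 -0.003 -1.   ] z [-0.06  -0.998  0.004] F [ 3.4 -1.5 -5.3] gap 57.7 q [0.45 0.74 1.44 0.01 0.99 2.08]
turned 24.96511673357739
-- to [553.1 338.1  76.7] k 1
[-8.8,0.7,-1.5,0.0,0.3,-7.0]
-- to [556.7 337.9  82.7] k 1
[-6.4,2.7,-0.0,0.0,-0.0,-7.0]
-- to [561.5 337.6  87.4] k 1
[-5.8,3.4,-0.0,0.0,-0.0,-7.0]
-- to [567.4 337.3  90.8] k 1
[-5.5,4.2,-0.0,0.0,-0.0,-7.0]
-- to [574.4 336.9  93. ] k 1
[-5.3,5.1,-0.0,0.0,-0.0,-7.0]
-- to [582.4 336.5  93.7] k 1
[-5.3,6.0,-0.0,0.0,-0.0,-7.0]
-- to [591.2 336.   93.1] k 1
[-5.6,6.8,-0.0,0.0,-0.0,-7.0]
```

View pics/s2.png

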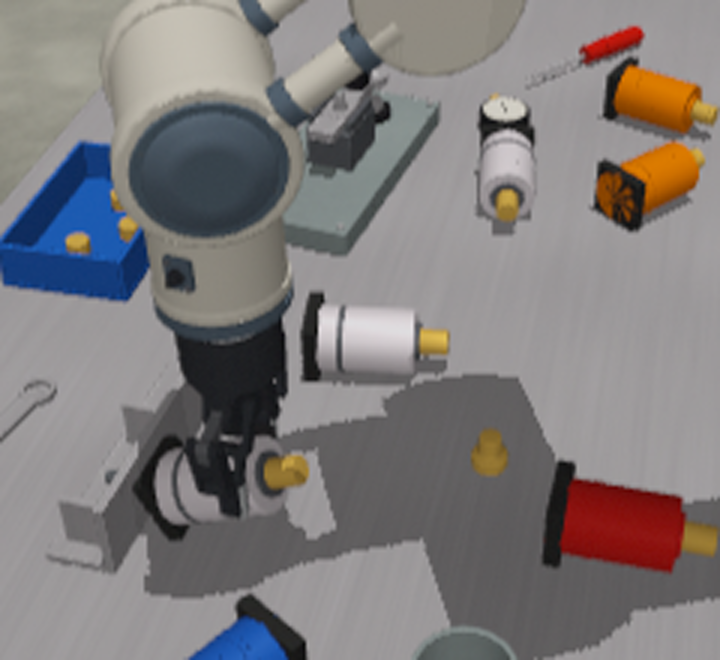

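C is tipping with its foot down at the rail. Continue.

```bash
python3 -m jog '[[[-8,1,-1.5,0,0,-7.5,-1],[-6.4,2.7,0,0,0,-7.5,-1],[-5.8,3.4,0,0,0,-7.5,-1],[-5.5,4.2,0,0,0,-7.5,-1]]]' 80; python3 -c "
from p import *
st()
o0=onrail(117,0,0); p=np.array([555.1,338.0,35.6]);q=R.from_quat([0.604,0.37,-0.404,0.579])
th=np.degrees(np.arccos(np.clip((q.as_matrix()[:,0]@cur()[1].as_matrix()[:,0]),-1,1)));print('turned',th)
way=[carry(o0,onrail(117,t,2,1.5),(p,q)) for t in np.arange(th+7,92,7)]
rows(way,n=1)
c=cam('side');save(c,'s3.png',(100,110,340,330),3)"
```

```text
t: 7.15
ee_pos: [568.7, 335.9, 91.8]
ee_rot: [-0.358, -0.607, 0.632, -0.323]
contact_force: [1.5, 1.1, -6.8]
finger_gap: 57.8
t 7.2 pos [568.7 335.9  91.8] toolx [-0.535  0.027 -0.844] z [-0.061 -0.998  0.007] F [ 1.5  1.1 -6.8] gap 57.8 q [0.34 0.95 0.98 0.21 1.74 1.96]
turned 56.01771814139009
-- to [577.8 336.7  93.5] k 1
[-6.2,6.7,-1.3,-0.2,0.2,-7.0]
-- to [586.1 336.3  93.6] k 1
[-5.4,6.3,-0.0,0.0,-0.0,-7.0]
-- to [595.2 335.7  92.4] k 1
[-5.8,7.2,-0.0,0.0,-0.0,-7.0]
-- to [605.  335.2  89.8] k 1
[-6.3,7.9,-0.0,0.0,-0.0,-7.0]
-- to [615.2 334.6  85.9] k 1
[-7.0,8.4,-0.0,0.0,-0.0,-7.0]
```

View pics/s3.png

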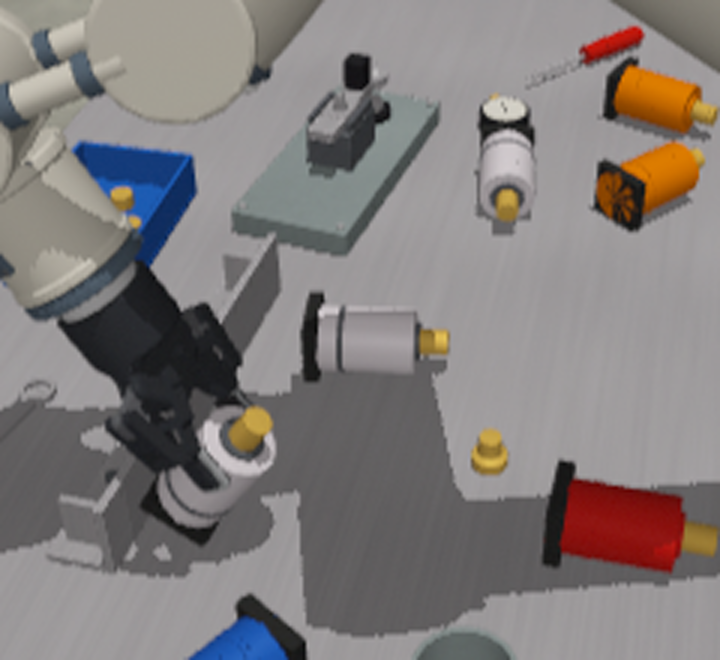

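```bash
python3 -m jog '[[[-5.8,6,-1,0,0,-7.5,-1],[-5.2,6,0,0,0,-7.5,-1],[-5.5,7,0,0,0,-7.5,-1]]]' 80; python3 -c "
from p import *
st()
q=R.from_quat([0.604,0.37,-0.404,0.579])
th=np.degrees(np.arccos(np.clip((q.as_matrix()[:,0]@cur()[1].as_matrix()[:,0]),-1,1)));print('turned',th)
c=cam('side');save(c,'s4.png',(100,110,340,330),3)"
```

```text
t: 7.5
ee_pos: [593.5, 333.3, 90.7]
ee_rot: [-0.226, -0.665, 0.687, -0.186]
contact_force: [1.7, 2.5, -2.6]
finger_gap: 58.5
t 7.5 pos [593.5 333.3  90.7] toolx [-0.828  0.044 -0.559] z [-0.063 -0.998  0.015] F [ 1.7  2.5 -2.6] gap 58.5 q [0.29 1.22 0.56 0.38 2.27 2.04]
turned 79.64157758285201
```

View pics/s4.png

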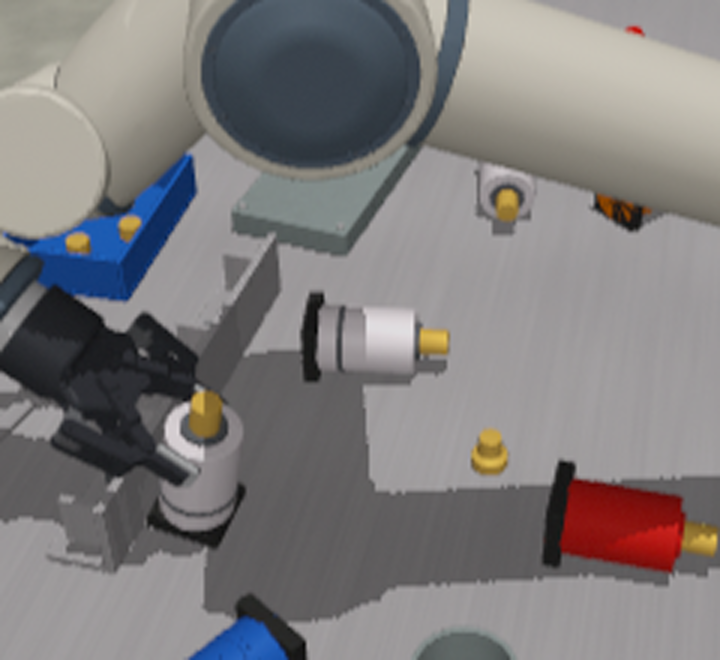

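```bash
python3 -m jog '[[[-5,6,0,0,0,-5,-1],[0,0,0,0,0,0,-1],[0,0,0,0,0,0,1],[0,0,0,0,0,0,1],[0,0,0,0,0,0,1],[-15,0,0,0,0,0,1],[-30,0,0,0,0,0,1],[-30,0,0,0,0,0,1]]]' 80; python3 -c "
from p import *
st()
c=cam('side');save(c,'s5.png',(100,110,340,330),3)"
```

```text
t: 8.35
ee_pos: [638.8, 318.5, 108.8]
ee_rot: [-0.189, -0.669, 0.705, -0.143]
contact_force: [-0.4, -0.3, -0.9]
finger_gap: 85.3
t 8.3 pos [638.8 318.5 108.8] toolx [-0.888  0.05  -0.458] z [-0.074 -0.997  0.034] F [-0.4 -0.3 -0.9] gap 85.3 q [0.26 1.36 0.23 0.52 2.56 2.21]
```

View pics/s5.png

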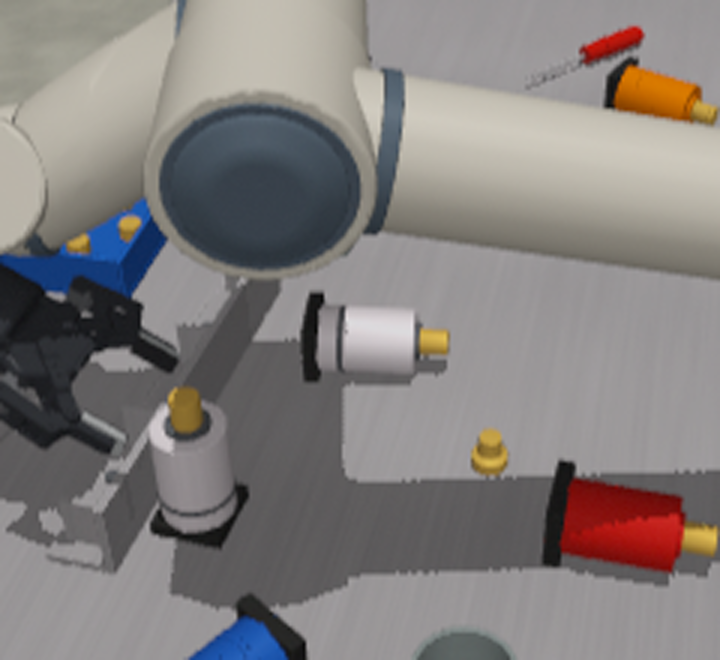

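C stands and is released. Raise the tool, return to pointing down, switch the jaws to the other flip for better wrist range, and measure C and B again.

```bash
python3 -c "
from p import *
p,q=cur()
rows([(p+[10,0,70],tool(-3,-45,-1)),([560,230,260],tool(-3,0,-1))],dmax=35)"
```

```text
-- to [651.7 317.4 182.7] k 3
[-13.9,-19.1,0.5,-0.7,-0.0,5.7]
[-15.7,-17.6,0.2,-0.7,-0.0,5.7]
[-17.4,-16.0,0.0,-0.7,-0.0,5.7]
-- to [560. 230. 260.] k 6
[1.1,-19.4,15.3,-0.0,0.0,7.5]
[-1.4,-19.3,15.3,-0.0,0.0,7.5]
[-3.9,-19.0,15.3,-0.0,0.0,7.5]
[-6.3,-18.3,15.3,-0.0,0.0,7.5]
[-8.7,-17.3,15.3,-0.0,0.0,7.5]
[-10.9,-16.1,15.3,-0.0,0.0,7.5]
```

```bash
python3 -m jog '[[[-14,-19,0,0,0,5.7,1],[-16,-18,0,0,0,5.7,1],[-17,-16,0,0,0,5.7,1],[1,-19,15,0,0,7.5,1],[-1,-19,15,0,0,7.5,1],[-4,-19,15,0,0,7.5,1],[-6,-18,15,0,0,7.5,1],[-9,-17,15,0,0,7.5,1]]]'; python3 -c "
from p import *
st()
u=R.from_euler('z',188.5,degrees=True).apply([1,0,0]);g=np.array([568.6,129.5,0])+85*u;print(g)
rows([(g+[-12,0,130],tool(8.5,15,1))])"
```

```text
t: 9.2
ee_pos: [584.8, 249.5, 253.8]
ee_rot: [-0.494, -0.495, 0.539, -0.469]
contact_force: [1.7, -0.2, 0.5]
finger_gap: 85.4
t 9.2 pos [584.8 249.5 253.8] toolx [-0.071 -0.017 -0.997] z [-0.069 -0.997  0.022] F [ 1.7 -0.2  0.5] gap 85.4 q [0.31 0.54 1.25 0.01 1.42 1.95]
[484.53365161 116.93620005   0.        ]
-- to [472.5 116.9 130. ] k 23
[5.8,-4.1,6.0,7.2,1.2,-0.2]
[5.7,-3.3,6.5,7.2,1.2,-0.2]
[5.6,-2.4,7.0,7.2,1.2,-0.2]
[5.4,-1.5,7.4,7.2,1.2,-0.2]
[5.3,-0.5,7.6,7.2,1.2,-0.2]
[5.1,0.4,7.7,7.2,1.2,-0.2]
[4.9,1.4,7.7,7.2,1.2,-0.2]
[4.8,2.4,7.6,7.2,1.2,-0.2]
[4.6,3.4,7.3,7.2,1.2,-0.2]
[4.4,4.3,6.9,7.2,1.2,-0.2]
[4.3,5.1,6.4,7.2,1.2,-0.2]
[4.1,5.9,5.8,7.2,1.2,-0.2]
[4.0,6.6,5.1,7.2,1.2,-0.2]
[3.9,7.2,4.4,7.2,1.2,-0.2]
[3.8,7.7,3.5,7.2,1.2,-0.2]
[3.7,8.1,2.6,7.2,1.2,-0.2]
[3.6,8.4,1.6,7.2,1.2,-0.2]
[3.6,8.5,0.6,7.2,1.2,-0.2]
[3.5,8.6,-0.4,7.2,1.2,-0.2]
[3.5,8.5,-1.4,7.2,1.2,-0.2]
[3.6,8.2,-2.3,7.2,1.2,-0.2]
[3.6,7.9,-3.3,7.2,1.2,-0.2]
[3.7,7.4,-4.2,7.2,1.2,-0.2]
```

```bash
python3 -m jog '[[[0,0,0,-8.5,0,0,1],[0,0,0,-8.5,0,0,1],[0,0,0,-8.5,0,0,1],[0,0,0,-8.5,0,0,1],[0,0,0,-8.5,0,0,1],[0,0,0,-8.5,0,0,1],[0,0,0,-8.5,0,0,1],[0,0,0,-8.5,0,0,1]]]';python3 -m jog '[[[0,0,0,-8.5,0,0,1],[0,0,0,-8.5,0,0,1],[0,0,0,-8.5,0,0,1],[0,0,0,-8.5,0,0,1],[0,0,0,-8.5,0,0,1],[0,0,0,-8.5,0,0,1],[0,0,0,-8.5,0,0,1],[0,0,0,-8.5,0,0,1]]]'; python3 -c "
from m import *
from p import *
st()
V=[(c,cloud(c)) for c in (cam('scene'),cam('side'))]
print(fitres(V,(505,120),np.radians(188)))
for v in V: print('   ',fitres([v],(505,120),np.radians(188)))
print(fitres(V,(429,-174),np.radians(99)))
save(V[0][0],'sc2.png',(100,140,400,310),2.6)
u=R.from_euler('z',188.5,degrees=True).apply([1,0,0]);g=np.array([568.6,129.5,0])+85*u;print(g)
rows([(g+[-12,0,130],tool(8.5,15,1))])"
```

```text
t: 10.0
ee_pos: [588.0, 247.5, 276.5]
ee_rot: [0.147, 0.693, -0.159, 0.688]
contact_force: [-0.9, 0.4, -0.4]
finger_gap: 85.6
t: 10.8
ee_pos: [597.6, 247.1, 294.4]
ee_rot: [-0.272, 0.644, 0.254, 0.668]
contact_force: [0.5, 1.0, -0.3]
finger_gap: 85.0
t 10.8 pos [597.6 247.1 294.4] toolx [ 0.041 -0.012 -0.999] z [0.722 0.691 0.022] F [ 0.5  1.  -0.3] gap 85.0 q [ 0.31  0.47  1.26 -0.02  1.38 -0.45]
{'yaw': np.float64(188.3), 'foot': array([568.6, 129.2]), 'centre': array([504.3, 119.8]), 'tip': array([441.8, 110.6]), 'length': np.float64(128.2), 'rms': np.float64(1.56), 'n': (1004, 379, 86)}
    {'yaw': np.float64(187.6), 'foot': array([569.1, 127.3]), 'centre': array([504.7, 118.8]), 'tip': array([442.1, 110.5]), 'length': np.float64(128.1), 'rms': np.float64(0.89), 'n': (377, 243, 14)}
    {'yaw': np.float64(188.7), 'foot': array([566.6, 130. ]), 'centre': array([502.4, 120.1]), 'tip': array([441.8, 110.9]), 'length': np.float64(126.2), 'rms': np.float64(1.85), 'n': (627, 136, 72)}
{'yaw': np.float64(99.4), 'foot': array([ 439.3, -237.9]), 'centre': array([ 428.7, -173.7]), 'tip': array([ 417. , -102.7]), 'length': np.float64(137.0), 'rms': np.float64(1.75), 'n': (882, 217, 105)}
[484.53365161 116.93620005   0.        ]
-- to [472.5 116.9 130. ] k 8
[20.1,-0.3,-23.0,-6.8,-0.9,-1.4]
[19.7,2.9,-23.1,-6.8,-0.9,-1.4]
[19.2,6.1,-22.9,-6.8,-0.9,-1.4]
[18.7,9.3,-22.3,-6.8,-0.9,-1.4]
[18.1,12.4,-21.2,-6.8,-0.9,-1.4]
[17.4,15.2,-19.9,-6.8,-0.9,-1.4]
[16.7,17.9,-18.2,-6.8,-0.9,-1.4]
[16.0,20.4,-16.1,-6.8,-0.9,-1.4]
```

View pics/sc2.png

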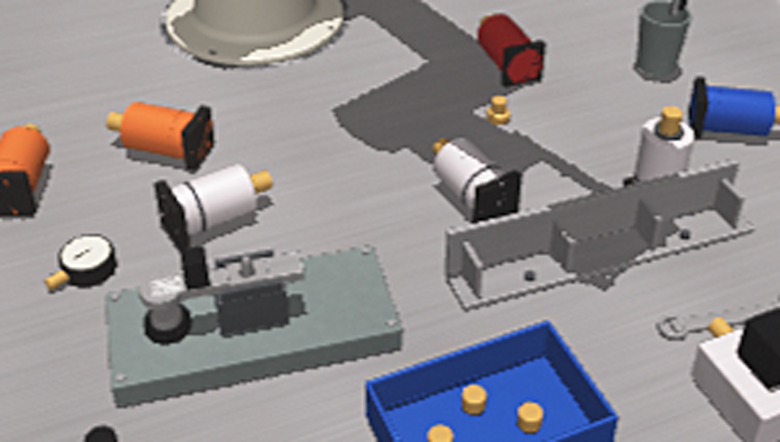

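C stands at the rail (665,150 in this crop), and B and A are unmoved. Next is B.

```bash
python3 -m jog '[[[20,0,-23,-6.8,-0.9,-1.4,1],[20,3,-23,-6.8,-0.9,-1.4,1],[19,6,-23,-6.8,-0.9,-1.4,1],[19,9,-22,-6.8,-0.9,-1.4,1],[18,12,-21,-6.8,-0.9,-1.4,1],[17,15,-20,-6.8,-0.9,-1.4,1],[17,18,-18,-6.8,-0.9,-1.4,1],[16,20,-16,-6.8,-0.9,-1.4,1]]]'; python3 -c "
from p import *
st()
u=R.from_euler('z',188.3,degrees=True).apply([1,0,0]);g=np.array([568.6,129.2,0])+85*u;print(g)
rows([(g+[-12,0,110],tool(8.3,15,1)),(g+[0,0,35],tool(8.3,15,1))])"
```

```text
t: 11.7
ee_pos: [483.2, 117.5, 136.3]
ee_rot: [0.6, -0.374, -0.458, -0.539]
contact_force: [0.9, 0.3, -0.5]
finger_gap: 85.1
t 11.7 pos [483.2 117.5 136.3] toolx [ 0.301  0.046 -0.952] z [-0.146  0.989  0.001] F [ 0.9  0.3 -0.5] gap 85.1 q [ 0.11  0.4   2.02  0.03  0.4  -1.63]
[484.49030793 116.92972291   0.        ]
-- to [472.5 116.9 110. ] k 1
[21.8,18.2,1.0,0.1,0.1,2.7]
-- to [484.5 116.9  35. ] k 2
[37.8,4.0,-0.9,0.0,0.0,0.0]
[37.8,4.0,-0.9,0.0,0.0,0.0]
```

```bash
python3 -m jog '[[[22,14,1,0,0,3,1],[25,4,0,0,0,2,1],[25,2,0,0,0,0,1],[20,0,0,0,0,0,1],[0,0,0,0,0,0,1]]]'; python3 -c "
from p import *
st()
u=R.from_euler('z',188.3,degrees=True).apply([1,0,0]);g=np.array([568.6,129.2,0])+85*u;print(g)
rows([(g+[0,0,35],tool(8.3,13,1))])"
```

```text
t: 12.2
ee_pos: [488.9, 116.8, 41.9]
ee_rot: [0.583, -0.399, -0.475, -0.525]
contact_force: [0.1, 0.0, 0.2]
finger_gap: 85.5
t 12.2 pos [488.9 116.8  41.9] toolx [ 0.23   0.033 -0.973] z [-0.134  0.991  0.002] F [0.1 0.  0.2] gap 85.5 q [ 0.11  0.62  2.03  0.03  0.26 -1.62]
[484.49030793 116.92972291   0.        ]
-- to [484.5 116.9  35. ] k 1
[5.7,5.9,0.7,-0.6,-0.0,0.5]
```

```bash
python3 -m jog '[[[6,5,0.5,-0.6,0,0.5,1],[0,0,0,0,0,0,0],[0,0,0,0,0,0,-1],[0,0,0,0,0,0,-1],[0,0,0,0,0,0,-1],[0,0,0,0,0,0,-1],[0,0,0,0,0,0,-1]]]' 70; python3 -c "
from p import *
st()
o0=lying((568.6,129.2),188.3)
a=carry(o0,onrail(-8,0,20));b=carry(o0,onrail(-8,0,2))
rows([a,b],dmax=20,amax=4)"
```

```text
t: 12.9
ee_pos: [486.3, 117.2, 39.6]
ee_rot: [0.584, -0.398, -0.477, -0.522]
contact_force: [-0.4, 0.0, -4.2]
finger_gap: 57.4
t 12.9 pos [486.3 117.2  39.6] toolx [ 0.228  0.032 -0.973] z [-0.141  0.99  -0.001] F [-0.4  0.  -4.2] gap 57.4 q [ 0.11  0.62  2.03  0.02  0.26 -1.62]
-- to [530.  213.5  39.6] k 6
[2.2,-9.2,14.9,1.9,0.4,0.0]
[2.1,-8.7,15.2,1.9,0.4,0.0]
[1.9,-8.2,15.5,1.9,0.4,0.0]
[1.8,-7.7,15.7,1.9,0.4,0.0]
[1.7,-7.2,16.0,1.9,0.4,0.0]
[1.6,-6.7,16.2,1.9,0.4,0.0]
-- to [548.  212.5  39.6] k 1
[4.2,-17.5,0.1,0.0,0.0,0.0]
```

```bash
python3 -m jog '[[[2,-9,15,1.9,0.4,0,-1],[2,-9,15,1.9,0.4,0,-1],[2,-8,15.5,1.9,0.4,0,-1],[2,-8,16,1.9,0.4,0,-1],[2,-7,16,1.9,0.4,0,-1],[2,-7,16,1.9,0.4,0,-1],[2,-8,0,0,0,0,-1],[0,0,0,0,0,0,-1]]]'; python3 -c "
from p import *
st()
c=cam('wrist');save(c,'w3.png')"
```

```text
t: 13.7
ee_pos: [539.5, 215.5, 38.5]
ee_rot: [-0.537, 0.458, 0.42, 0.571]
contact_force: [1.3, -0.2, -2.7]
finger_gap: 57.6
t 13.7 pos [539.5 215.5  38.5] toolx [ 0.227 -0.013 -0.974] z [0.072 0.997 0.004] F [ 1.3 -0.2 -2.7] gap 57.6 q [ 0.32  0.67  1.81 -0.2   0.45 -1.01]
```

View pics/w3.png

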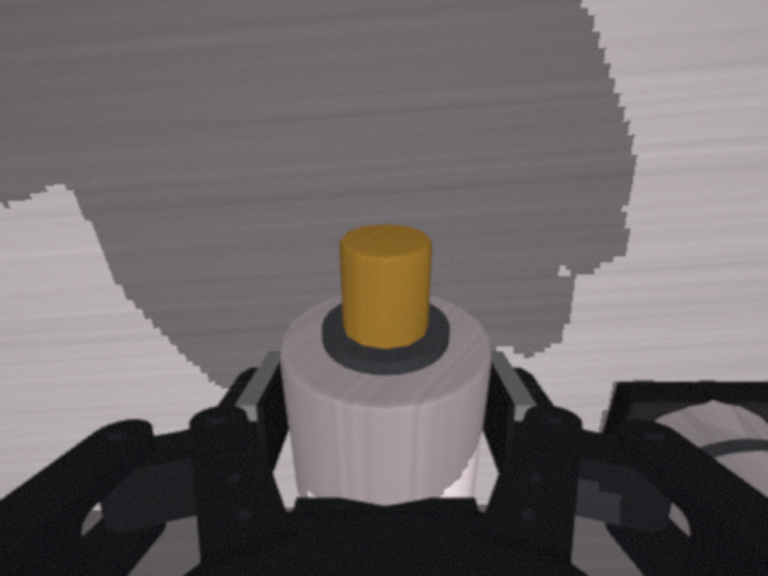

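```bash
python3 -m jog '[[[1.5,-6,-1,0,0,0,-1],[0,0,0,0,0,0,-1]]]'; python3 -m jog '[[[0.8,-3,0,0,0,0,-1],[0,0,0,0,0,0,-1]]]'; python3 -m jog '[[[0.8,-3,0,0,0,0,-1],[0,0,0,0,0,0,-1]]]';python3 -m jog '[[[0.8,-3,0,0,0,0,-1],[0,0,0,0,0,0,-1]]]'; python3 -c "
from p import *
st()
c=cam('side');save(c,'s6.png',(100,110,340,330),3)"
```

```text
t: 13.95
ee_pos: [544.7, 212.6, 38.3]
ee_rot: [-0.537, 0.459, 0.42, 0.57]
contact_force: [2.0, 0.3, -1.7]
finger_gap: 57.7
t: 14.15
ee_pos: [547.7, 211.5, 38.2]
ee_rot: [-0.536, 0.459, 0.42, 0.57]
contact_force: [1.5, 0.7, -2.6]
finger_gap: 57.6
t: 14.35
ee_pos: [550.3, 210.9, 38.1]
ee_rot: [-0.536, 0.46, 0.42, 0.57]
contact_force: [-1.3, 2.5, -1.4]
finger_gap: 58.0
t: 14.55
ee_pos: [550.2, 210.9, 38.1]
ee_rot: [-0.536, 0.461, 0.422, 0.568]
contact_force: [2.5, 0.3, -0.7]
finger_gap: 57.8
t 14.6 pos [550.2 210.9  38.1] toolx [ 0.22  -0.015 -0.975] z [0.072 0.997 0.001] F [ 2.5  0.3 -0.7] gap 57.8 q [ 0.31  0.68  1.79 -0.18  0.47 -1.04]
```

View pics/s6.png

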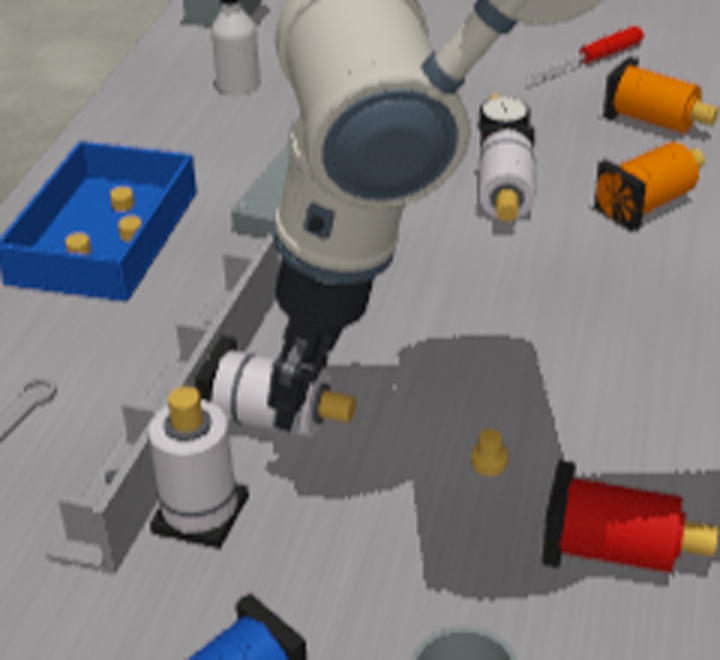

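```bash
python3 -m jog '[[[0,0,0,0,0,0,1],[0,0,0,0,0,0,1],[0,0,0,0,0,-7,1],[0,0,0,0,0,-7,1],[0,0,0,0,0,0,1]]]'; python3 -c "
from p import *
st()
rows([(rail([-85,-9,34]),tool(-3.2,27,1))])"
```

```text
t: 15.1
ee_pos: [554.4, 201.8, 37.9]
ee_rot: [-0.571, 0.43, 0.371, 0.593]
contact_force: [-0.6, 0.2, 0.3]
finger_gap: 85.3
t 15.1 pos [554.4 201.8  37.9] toolx [ 0.355 -0.053 -0.933] z [ 0.087  0.996 -0.023] F [-0.6  0.2  0.3] gap 85.3 q [ 0.34  0.68  1.88 -0.59  0.3  -0.6 ]
-- to [548.  211.5  34. ] k 1
[0.9,8.1,9.2,-1.1,-1.9,-6.0]
```

```bash
python3 -m jog '[[[1,5,5,-0.5,-1,-1,1],[0,3,4,-0.5,-1,-1,1],[0,0,0,0,0,0,1]]]'; python3 -c "
from p import *
st()
rows([(rail([-85,-9,34]),tool(-3.2,24,1))])"
```

```text
t: 15.4
ee_pos: [549.5, 211.7, 34.1]
ee_rot: [-0.577, 0.406, 0.375, 0.601]
contact_force: [-0.5, -0.5, -0.4]
finger_gap: 85.3
t 15.4 pos [549.5 211.7  34.1] toolx [ 0.389 -0.019 -0.921] z [0.056 0.998 0.004] F [-0.5 -0.5 -0.4] gap 85.3 q [ 0.35  0.69  1.92 -0.75  0.22 -0.45]
-- to [548.  211.5  34. ] k 1
[-0.4,1.4,-0.3,-0.1,0.2,-1.1]
```

```bash
python3 -m jog '[[[0,0,0,0,0,0,0],[0,0,0,0,0,0,-1],[0,0,0,0,0,0,-1],[0,0,0,0,0,0,-1],[0,0,0,0,0,0,-1],[0,0,0,0,0,0,-1]]]' 80; python3 -c "
from p import *
st()
p,q=cur();np.savez('/tmp/g.npz',p=p,q=q.as_quat())
o0=onrail(-9,0,0)
way=[carry(o0,onrail(-9,th,2,1.5),(p,q)) for th in range(7,40,7)]
rows(way,n=1)"
```

```text
t: 16.0
ee_pos: [550.7, 211.1, 35.1]
ee_rot: [-0.577, 0.408, 0.374, 0.601]
contact_force: [-3.2, 3.2, -0.6]
finger_gap: 57.8
t 16.0 pos [550.7 211.1  35.1] toolx [ 0.387 -0.021 -0.922] z [0.059 0.998 0.002] F [-3.2  3.2 -0.6] gap 57.8 q [ 0.35  0.69  1.91 -0.73  0.23 -0.48]
-- to [546.3 211.4  46.3] k 1
[-12.1,-0.3,0.0,0.0,0.0,7.0]
-- to [545.1 211.4  55.4] k 1
[-9.1,-1.4,0.0,0.0,0.0,7.0]
-- to [545.3 211.4  63.7] k 1
[-8.2,-1.4,0.0,0.0,0.0,7.0]
-- to [546.7 211.4  71.1] k 1
[-7.3,-1.6,0.0,0.0,0.0,7.0]
-- to [549.3 211.2  77.4] k 1
[-6.5,-2.1,0.0,0.0,0.0,7.0]
```

```bash
python3 -m jog '[[[-12,-0.5,0,0,0,7,-1],[-9,-1.5,0,0,0,7,-1],[-8.2,-1.4,0,0,0,7,-1],[-7.3,-1.6,0,0,0,7,-1]]]' 80; cat >> p.py <<'E'
def cont(y,end=90,gap=2,lift=1.5,step=7):
    st(); d=np.load('/tmp/g.npz');p=d['p'];q=R.from_quat(d['q'])
    th=np.degrees(np.arccos(np.clip((q.as_matrix()[:,0]@cur()[1].as_matrix()[:,0]),-1,1)));print('turned',th)
    o0=onrail(y,0,0)
    rows([carry(o0,onrail(y,t,gap,lift),(p,q)) for t in np.arange(th+step,end,step)],n=1)
E
python3 -c "
from p import *
cont(-9,80)
c=cam('side');save(c,'s7.png',(100,110,340,330),3)"
```

```text
t: 16.4
ee_pos: [546.9, 204.6, 61.0]
ee_rot: [-0.493, 0.517, 0.473, 0.516]
contact_force: [5.0, -4.8, -1.2]
finger_gap: 58.1
t 16.4 pos [546.9 204.6  61. ] toolx [ 0.018 -0.023 -1.   ] z [ 0.067  0.998 -0.021] F [ 5.  -4.8 -1.2] gap 58.1 q [ 0.27  0.67  1.63 -0.04  0.82 -1.21]
turned 21.733835806066395
-- to [546.9 211.3  71.8] k 1
[-11.0,0.3,6.5,-0.5,-1.2,7.0]
-- to [549.7 211.2  78. ] k 1
[-6.5,-2.1,0.0,0.0,0.0,7.0]
-- to [553.6 211.   83.1] k 1
[-5.8,-2.8,0.0,0.0,0.0,7.0]
-- to [558.8 210.7  87. ] k 1
[-5.4,-3.5,0.0,0.0,0.0,7.0]
-- to [565.  210.3  89.6] k 1
[-5.1,-4.4,0.0,0.0,0.0,7.0]
-- to [572.2 209.9  90.8] k 1
[-5.1,-5.3,0.0,0.0,0.0,7.0]
-- to [580.3 209.5  90.8] k 1
[-5.3,-6.1,0.0,0.0,0.0,7.0]
-- to [589.1 209.   89.4] k 1
[-5.6,-7.0,0.0,0.0,0.0,7.0]
```

View pics/s7.png

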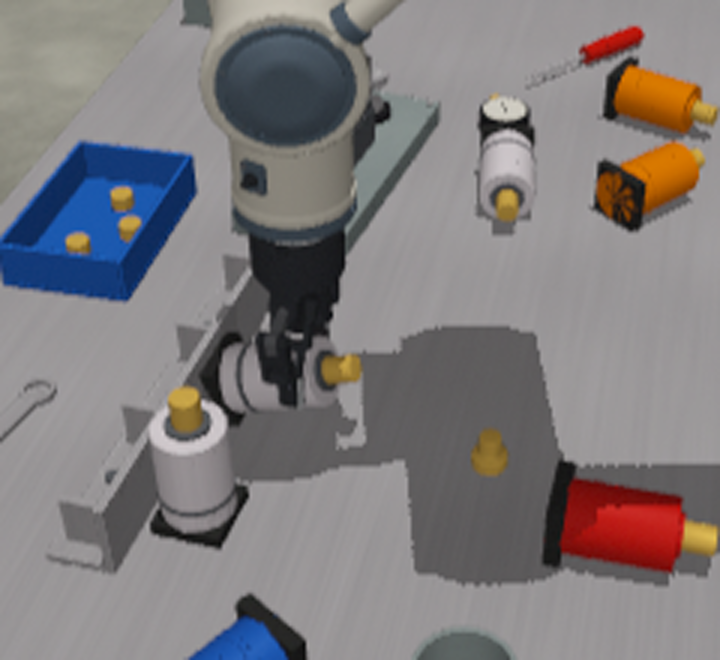

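```bash
python3 -m jog '[[[-10,0,1,0,-0.6,7.2,-1],[-6.5,-2,0,0,-0.6,7.2,-1],[-5.8,-2.8,0,0,0,7.2,-1],[-5.4,-3.5,0,0,0,7.2,-1]]]' 80; python3 -c "
from p import *
cont(-15,92)
c=cam('side');save(c,'s8.png',(100,110,340,330),3)"
```

```text
t: 16.85
ee_pos: [559.1, 205.0, 90.1]
ee_rot: [-0.338, 0.62, 0.597, 0.381]
contact_force: [0.8, -0.2, -5.4]
finger_gap: 57.5
t 16.9 pos [559.1 205.   90.1] toolx [-0.481  0.037 -0.876] z [0.07  0.998 0.004] F [ 0.8 -0.2 -5.4] gap 57.5 q [ 0.18  0.85  1.2   0.12  1.58 -1.35]
turned 51.65314889916971
-- to [566.9 210.2  90. ] k 1
[-3.5,-6.5,5.8,-0.3,0.5,7.0]
-- to [574.3 209.8  90.9] k 1
[-5.1,-5.5,0.0,0.0,0.0,7.0]
-- to [582.6 209.3  90.5] k 1
[-5.3,-6.4,0.0,0.0,0.0,7.0]
-- to [591.6 208.8  88.8] k 1
[-5.8,-7.2,0.0,0.0,0.0,7.0]
-- to [601.2 208.3  85.7] k 1
[-6.4,-7.8,0.0,0.0,0.0,7.0]
```

View pics/s8.png

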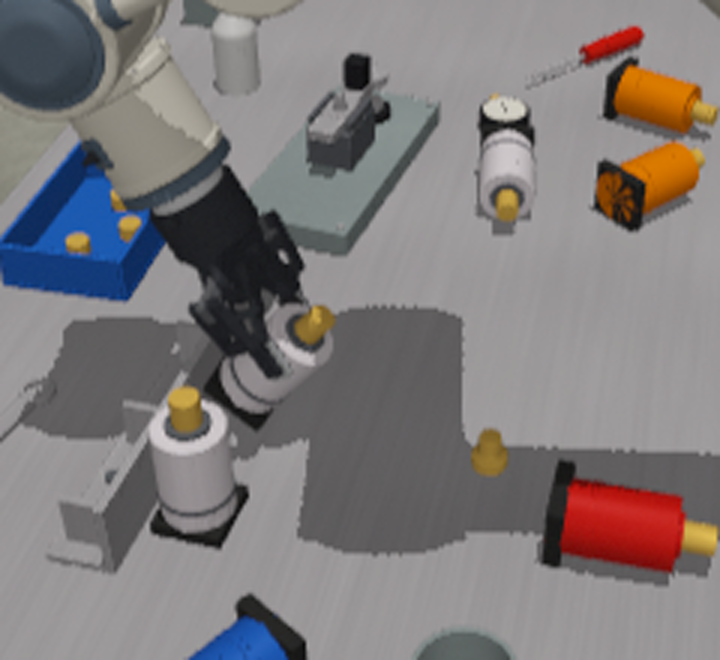

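```bash
python3 -m jog '[[[-4,-6.5,0,0,0,7.2,-1],[-5.1,-5.5,0,0,0,7.2,-1],[-5.3,-6.4,0,0,0,7.2,-1],[-5.8,-7,0,0,0,7.2,-1]]]' 80; python3 -c "
from p import *
cont(-15,92)
c=cam('side');save(c,'s9.png',(100,110,340,330),3)"
```

```text
t: 17.3
ee_pos: [593.2, 201.5, 87.2]
ee_rot: [-0.166, 0.685, 0.676, 0.215]
contact_force: [0.7, 1.2, -5.1]
finger_gap: 57.8
t 17.3 pos [593.2 201.5  87.2] toolx [-0.852  0.064 -0.519] z [0.071 0.997 0.005] F [ 0.7  1.2 -5.1] gap 57.8 q [ 0.14  1.18  0.71  0.24  2.25 -1.31]
turned 81.51903862413401
-- to [603.9 208.1  84.7] k 1
[-7.4,-7.5,7.4,0.1,0.8,7.0]
```

View pics/s9.png

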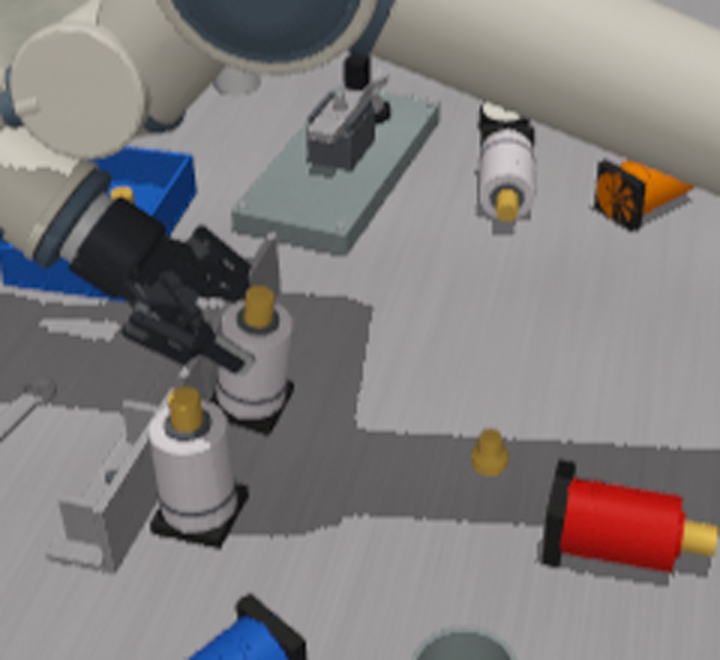

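```bash
python3 -m jog '[[[-5,-6,0,0,0,5,-1],[0,0,0,0,0,0,-1],[0,0,0,0,0,0,1],[0,0,0,0,0,0,1],[0,0,0,0,0,0,1],[-15,0,0,0,0,0,1],[-30,5,0,0,0,-3,1],[-30,15,0,0,0,-5,1]]]' 80; python3 -c "
from p import *
st()
c=cam('side');save(c,'s10.png',(100,110,340,330),3)
p,q=cur()
rows([(p+[0,0,60],tool(-3,-45,1)),([540,40,260],tool(-3,0,1))],dmax=40)"
```

```text
t: 18.15
ee_pos: [655.8, 195.6, 124.3]
ee_rot: [-0.172, 0.685, 0.672, 0.223]
contact_force: [0.9, -0.0, -0.1]
finger_gap: 85.4
t 18.1 pos [655.8 195.6 124.3] toolx [-0.841  0.064 -0.537] z [0.074 0.997 0.003] F [ 0.9 -0.  -0.1] gap 85.4 q [ 0.12  1.24  0.42  0.27  2.45 -1.26]
-- to [659.7 195.7 191.9] k 2
[-16.6,25.0,0.2,-0.3,0.6,-5.7]
[-19.0,23.2,0.1,-0.3,0.6,-5.7]
-- to [540.  40. 260.] k 7
[4.4,18.1,-23.1,-0.0,-0.0,-6.4]
[2.3,18.5,-23.1,-0.0,-0.0,-6.4]
[0.2,18.7,-23.1,-0.0,-0.0,-6.4]
[-1.9,18.6,-23.1,-0.0,-0.0,-6.4]
[-3.9,18.2,-23.1,-0.0,-0.0,-6.4]
[-5.9,17.7,-23.1,-0.0,-0.0,-6.4]
[-7.9,16.9,-23.1,-0.0,-0.0,-6.4]
```

View pics/s10.png

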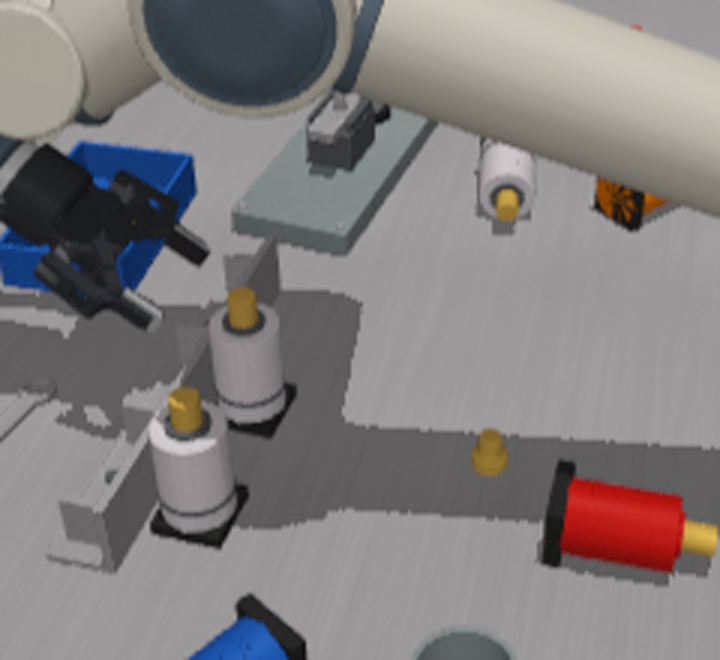

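```bash
python3 -m jog '[[[-16,25,0,0,0,-5.7,1],[-19,23,0,0,0,-5.7,1],[4,18,-23,0,0,-6.4,1],[2,18,-23,0,0,-6.4,1],[0,19,-23,0,0,-6.4,1],[-2,19,-23,0,0,-6.4,1],[-4,18,-23,0,0,-6.4,1],[-6,18,-23,0,0,-6.4,1]]]'; python3 -c "
from p import *
st()
rows([([440,-180,150],tool(-80.6,0,1))],dmax=45,amax=8)"
```

```text
t: 19.0
ee_pos: [551.2, 61.8, 252.7]
ee_rot: [-0.463, 0.532, 0.502, 0.5]
contact_force: [1.2, -1.3, 0.3]
finger_gap: 85.5
t 19.0 pos [551.2  61.8 252.7] toolx [-0.07   0.009 -0.997] z [0.067 0.998 0.005] F [ 1.2 -1.3  0.3] gap 85.5 q [-0.    0.42  1.47  0.01  1.32 -1.51]
-- to [ 440. -180.  150.] k 10
[10.8,8.7,-24.9,7.7,-0.2,-0.4]
[10.6,5.4,-25.9,7.7,-0.2,-0.4]
[10.5,1.9,-26.4,7.7,-0.2,-0.4]
[10.4,-1.5,-26.5,7.7,-0.2,-0.4]
[10.3,-5.0,-26.1,7.7,-0.2,-0.4]
[10.2,-8.4,-25.3,7.7,-0.2,-0.4]
[10.2,-11.6,-24.0,7.7,-0.2,-0.4]
[10.2,-14.7,-22.3,7.7,-0.2,-0.4]
[10.2,-17.4,-20.2,7.7,-0.2,-0.4]
[10.2,-19.9,-17.7,7.7,-0.2,-0.4]
```

```bash
python3 -m jog '[[[10,9,-25,7.7,0,-0.4,1],[10,5,-26,7.7,0,-0.4,1],[10,2,-26,7.7,0,-0.4,1],[10,-1,-26,7.7,0,-0.4,1],[10,-5,-26,7.7,0,-0.4,1],[10,-8,-25,7.7,0,-0.4,1],[10,-12,-24,7.7,0,-0.4,1],[10,-15,-22,7.7,0,-0.4,1]]]'; python3 -m jog '[[[10,-17,-20,7.7,0,-0.4,1],[10,-20,-18,7.7,0,-0.4,1],[0,0,0,0,0,0,1]]]';  python3 -c "
from p import *
from m import *
st()
rows([([432,-182,130],tool(-80.6,0,1))],dmax=45,amax=8)
c=cam('wrist');save(c,'w4.png')
s=cam('side');print(fitres([(s,cloud(s))],(429,-174),np.radians(99)))"
```

```text
t: 19.8
ee_pos: [452.6, -136.0, 184.3]
ee_rot: [-0.148, 0.695, 0.129, 0.692]
contact_force: [0.1, 0.1, 0.3]
finger_gap: 85.5
t: 20.1
ee_pos: [425.2, -186.9, 166.2]
ee_rot: [-0.054, 0.704, 0.022, 0.708]
contact_force: [0.5, 0.8, 0.1]
finger_gap: 85.6
t 20.1 pos [ 425.2 -186.9  166.2] toolx [ 0.009 -0.044 -0.999] z [0.994 0.108 0.004] F [0.5 0.8 0.1] gap 85.6 q [-0.52  0.38  1.85 -0.04  0.88 -0.6 ]
-- to [ 432. -182.  130.] k 1
[36.0,5.7,7.2,-3.2,0.2,2.6]
{'yaw': np.float64(99.3), 'foot': array([ 440. , -233.2]), 'centre': array([ 429.4, -169.1]), 'tip': array([ 418.6, -103.4]), 'length': np.float64(131.5), 'rms': np.float64(2.74), 'n': (324, 47, 65)}
```

View pics/w4.png

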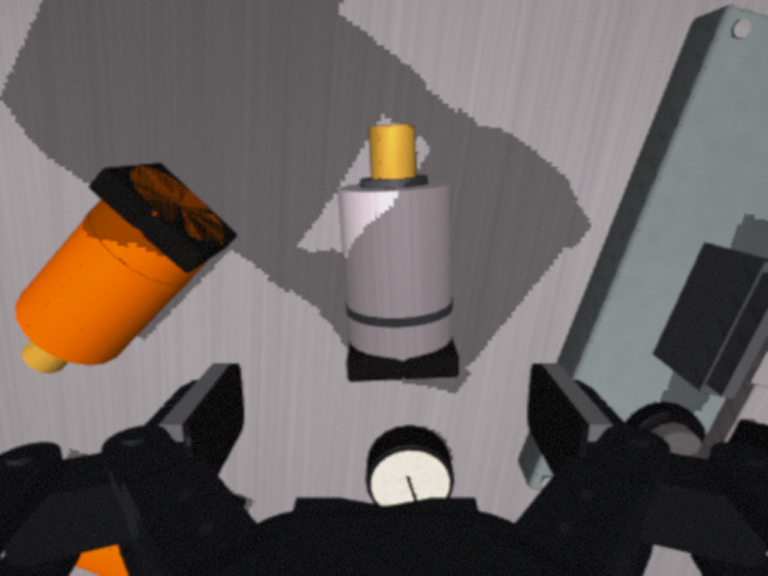

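Wrist view: A is in the middle at (400,260), its boot at (400,360). The gauge at (410,470) is about 50 mm beyond the boot, and the orange look-alike is well to the left.

```bash
python3 -c "
from p import *
from m import *
w=cam('wrist');print(fitres([(w,cloud(w))],(429,-174),np.radians(99)))
u=R.from_euler('z',99.3,degrees=True).apply([1,0,0]);g=np.array([439.4,-236,0])+58*u;print(g)
rows([(g+[0,0,90],tool(-80.7,0,1)),(g+[0,0,34],tool(-80.7,0,1))],dmax=45,amax=8)
"
```

```text
{'yaw': np.float64(98.8), 'foot': array([ 438.9, -234.6]), 'centre': array([ 428.9, -170.4]), 'tip': array([ 419.3, -109.2]), 'length': np.float64(126.9), 'rms': np.float64(1.32), 'n': (7454, 1553, 1033)}
[ 430.02697838 -178.76236845    0.        ]
-- to [ 430.  -178.8   90. ] k 2
[38.3,4.7,1.7,-1.3,0.1,1.3]
[38.4,3.8,1.9,-1.3,0.1,1.3]
-- to [ 430.  -178.8   34. ] k 2
[28.0,0.0,-0.0,0.0,0.0,0.0]
[28.0,0.0,-0.0,0.0,0.0,0.0]
```

```bash
python3 -m jog '[[[36,4,2,-1.3,0,1.3,1],[36,3,2,-1.3,0,1.3,1],[25,0,0,0,0,0,1],[25,0,0,0,0,0,1],[5,0,0,0,0,0,1],[0,0,0,0,0,0,1]]]';  python3 -c "
from p import *
st()
u=R.from_euler('z',99,degrees=True).apply([1,0,0]);g=np.array([439.1,-235,0])+58*u
rows([(g+[0,0,32],tool(-81,0,1))])
"
```

```text
t: 20.85
ee_pos: [437.4, -176.9, 40.2]
ee_rot: [-0.065, 0.699, 0.062, 0.709]
contact_force: [-0.5, 0.6, 0.5]
finger_gap: 85.2
t 20.9 pos [ 437.4 -176.9   40.2] toolx [ 0.014 -0.003 -1.   ] z [0.984 0.18  0.014] F [-0.5  0.6  0.5] gap 85.2 q [-0.51  0.62  1.93  0.01  0.58 -0.7 ]
-- to [ 430.  -177.7   32. ] k 1
[8.1,0.6,-7.5,1.3,0.8,0.3]
```

```bash
python3 -m jog '[[[8,0,-7,1.3,0.8,0,1],[0,0,0,0,0,0,1]]]'; python3 -c "
from p import *
st()"; python3 -m jog '[[[0,0,0,0,0,0,0],[0,0,0,0,0,0,-1],[0,0,0,0,0,0,-1],[0,0,0,0,0,0,-1],[0,0,0,0,0,0,-1],[0,0,0,0,0,0,-1]]]' 80; python3 -c "
from p import *
st()
p,q=cur()
o0=lying((439.1,-235.),99.0)
up=carry(o0,(o0[0],o0[1]+[0,0,20]))
o1=onrail(-128,0,40,20);o2=onrail(-128,0,40,1);o3=onrail(-128,0,3,1)
print(o1[1],carry(o0,o1)[0])
rows([up,carry(o0,(R.from_euler('z',130,degrees=True),np.array([480,-90,50]))),carry(o0,o1),carry(o0,o2),carry(o0,o3)],amax=7)
"
```

```text
t: 21.05
ee_pos: [432.0, -177.9, 34.1]
ee_rot: [-0.059, 0.704, 0.054, 0.706]
contact_force: [-0.5, -0.3, 1.7]
finger_gap: 85.5
t 21.1 pos [ 432.  -177.9   34.1] toolx [ 0.003 -0.006 -1.   ] z [0.987 0.16  0.002] F [-0.5 -0.3  1.7] gap 85.5 q [-0.52  0.63  1.94 -0.01  0.57 -0.67]
t: 21.65
ee_pos: [434.1, -178.1, 38.3]
ee_rot: [-0.061, 0.702, 0.054, 0.707]
contact_force: [-0.5, 0.4, -4.6]
finger_gap: 57.9
t 21.6 pos [ 434.1 -178.1   38.3] toolx [ 0.008 -0.009 -1.   ] z [0.987 0.163 0.007] F [-0.5  0.4 -4.6] gap 57.9 q [-0.51  0.63  1.93 -0.01  0.57 -0.67]
[586.2557225   90.15551745  50.        ] [529.58752608  97.3656671   58.34147772]
-- to [ 434.1 -178.1   58.3] k 1
[-20.0,-0.2,0.1,0.0,0.0,0.0]
-- to [446.4 -43.8  58.3] k 5
[-0.2,26.1,6.8,-6.2,-0.1,0.0]
[-0.2,25.2,9.6,-6.2,-0.1,0.0]
[-0.2,24.0,12.2,-6.2,-0.1,0.0]
[-0.1,22.6,14.8,-6.2,-0.1,0.0]
[-0.1,20.8,17.1,-6.2,-0.1,0.0]
-- to [529.6  97.4  58.3] k 7
[0.1,7.7,22.1,-6.7,-0.1,0.0]
[0.1,5.0,22.9,-6.7,-0.1,0.0]
[0.1,2.3,23.3,-6.7,-0.1,0.0]
[0.2,-0.4,23.4,-6.7,-0.1,0.0]
[0.2,-3.1,23.2,-6.7,-0.1,0.0]
[0.2,-5.8,22.7,-6.7,-0.1,0.0]
[0.2,-8.4,21.9,-6.7,-0.1,0.0]
-- to [529.6  97.4  39.3] k 1
[19.0,0.2,-0.1,0.0,0.0,0.0]
-- to [566.5  95.3  39.3] k 1
[0.4,-37.0,-0.2,0.0,0.0,0.0]
```

```bash
python3 -m jog '[[[-20,0,0,0,0,0,-1],[0,0,0,0,0,0,-1]]]' 80;  python3 -m jog '[[[0,26,7,-6.2,0,0,-1],[0,25,10,-6.2,0,0,-1],[0,24,12,-6.2,0,0,-1],[0,23,15,-6.2,0,0,-1],[0,21,17,-6.2,0,0,-1]]]' 80; python3 -c "
from p import *
st()
c=cam('scene');save(c,'sc3.png',(100,140,400,310),2.6)"
```

```text
t: 21.85
ee_pos: [433.8, -177.8, 58.4]
ee_rot: [-0.061, 0.702, 0.055, 0.707]
contact_force: [0.1, -0.2, -3.0]
finger_gap: 57.2
t: 22.35
ee_pos: [446.9, -42.1, 55.4]
ee_rot: [-0.253, 0.66, 0.244, 0.664]
contact_force: [1.2, -0.5, -2.7]
finger_gap: 57.7
t 22.4 pos [446.9 -42.1  55.4] toolx [ 0.01  -0.009 -1.   ] z [0.753 0.658 0.001] F [ 1.2 -0.5 -2.7] gap 57.7 q [-0.22  0.58  1.97 -0.01  0.58 -0.93]
```

View pics/sc3.png

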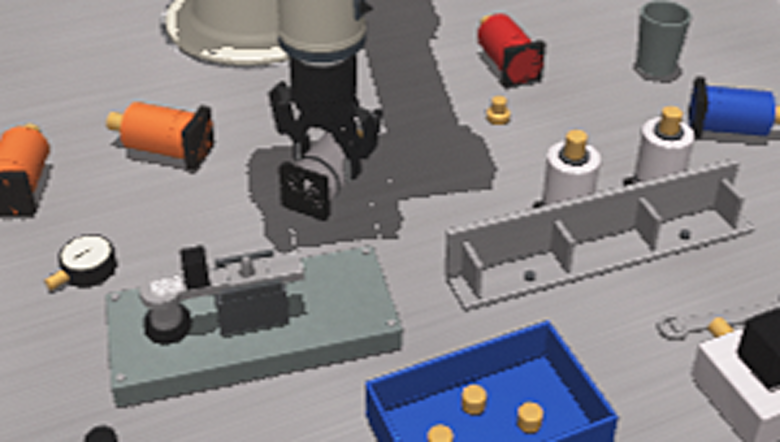

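A is held level at (318,180) in the crop; B and C are standing. Carry on to the rail slot.

```bash
python3 -m jog '[[[0,8,22,-6.7,0,0,-1],[0,5,23,-6.7,0,0,-1],[0,2,23,-6.7,0,0,-1],[0,0,23,-6.7,0,0,-1],[0,-3,23,-6.7,0,0,-1],[0,-6,23,-6.7,0,0,-1],[0,-8,22,-6.7,0,0,-1],[0,0,0,0,0,0,-1]]]' 80; python3 -c "
from p import *
st()
rows([([529.6,97.4,40],tool(-1.5,0,1))])
c=cam('side');save(c,'s11.png',(100,110,340,330),3)"
```

```text
t: 23.2
ee_pos: [524.9, 112.6, 49.4]
ee_rot: [0.506, -0.498, -0.5, -0.496]
contact_force: [0.3, 0.4, -4.5]
finger_gap: 57.6
t 23.2 pos [524.9 112.6  49.4] toolx [ 0.005 -0.008 -1.   ] z [-0.011  1.    -0.008] F [ 0.3  0.4 -4.5] gap 57.6 q [ 0.11  0.65  1.75 -0.01  0.73 -1.47]
-- to [529.6  97.4  40. ] k 1
[9.6,-4.5,-15.2,2.1,-0.5,0.3]
```

View pics/s11.png

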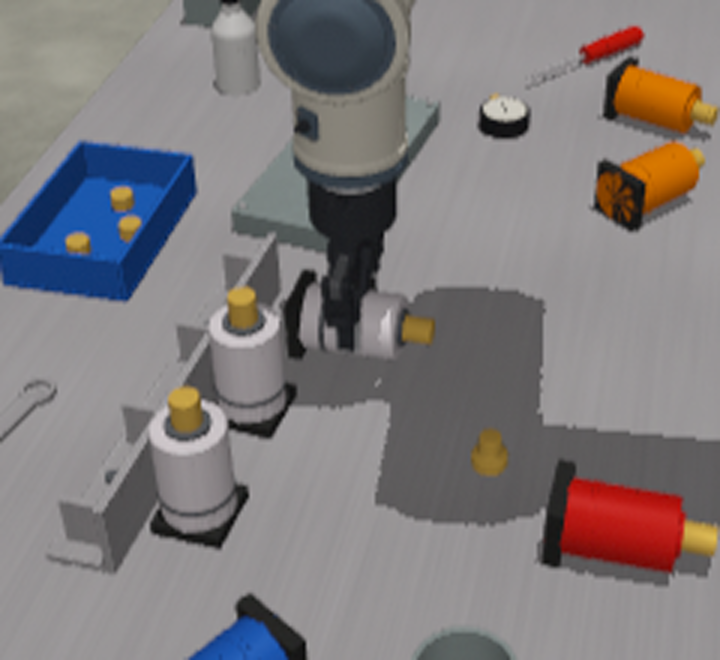

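```bash
python3 -m jog '[[[4,-8,-20,3.3,0,0,-1],[7,-8,0,0,0,0,-1],[2,-8,0,0,0,0,-1],[0,0,0,0,0,0,-1]]]' 80; python3 -c "
from p import *
st()
"; python3 -m jog '[[[0,-8,0,0,0,0,-1],[0,0,0,0,0,0,-1]]]';python3 -m jog '[[[0,-5,0,0,0,0,-1],[0,0,0,0,0,0,-1]]]'
```

```text
t: 23.65
ee_pos: [541.7, 89.4, 35.9]
ee_rot: [-0.485, 0.519, 0.485, 0.511]
contact_force: [5.2, 0.5, 4.6]
finger_gap: 57.5
t 23.6 pos [541.7  89.4  35.9] toolx [-0.008 -0.008 -1.   ] z [ 0.059  0.998 -0.008] F [5.2 0.5 4.6] gap 57.5 q [ 0.06  0.69  1.72 -0.01  0.74 -1.44]
t: 23.85
ee_pos: [548.2, 88.3, 36.0]
ee_rot: [-0.484, 0.52, 0.485, 0.511]
contact_force: [5.7, 1.0, 4.6]
finger_gap: 57.2
t: 24.05
ee_pos: [552.0, 87.6, 36.0]
ee_rot: [-0.482, 0.521, 0.485, 0.511]
contact_force: [4.5, 3.6, 4.4]
finger_gap: 57.5
```

```bash
python3 -m jog '[[[-1,-6,0,0,0,0,-1],[0,-5,0,0,0,0,-1],[0,0,0,0,0,0,-1]]]' 80;  python3 -m jog '[[[0,-4,0,0,0,0,-1],[0,0,0,0,0,0,-1]]]';python3 -m jog '[[[0,-4,0,0,0,0,-1],[0,0,0,0,0,0,-1]]]';python3 -m jog '[[[0,-3,0,0,0,0,-1],[0,0,0,0,0,0,-1]]]'; python3 -c "
from p import *
st()
c=cam('side');save(c,'s12.png',(100,110,340,330),3)"
```

```text
t: 24.35
ee_pos: [560.6, 86.4, 36.5]
ee_rot: [-0.48, 0.523, 0.485, 0.511]
contact_force: [2.3, 4.0, 4.6]
finger_gap: 57.5
t: 24.55
ee_pos: [563.4, 85.8, 36.4]
ee_rot: [-0.479, 0.524, 0.485, 0.511]
contact_force: [4.5, 3.4, 4.5]
finger_gap: 57.8
t: 24.75
ee_pos: [566.2, 85.3, 36.4]
ee_rot: [-0.478, 0.525, 0.485, 0.511]
contact_force: [4.0, 3.4, 4.8]
finger_gap: 57.8
t: 24.95
ee_pos: [568.2, 84.9, 36.5]
ee_rot: [-0.477, 0.525, 0.485, 0.512]
contact_force: [2.7, 3.7, 5.8]
finger_gap: 57.3
t 24.9 pos [568.2  84.9  36.5] toolx [-0.022 -0.005 -1.   ] z [ 0.075  0.997 -0.007] F [2.7 3.7 5.8] gap 57.3 q [ 0.05  0.71  1.64 -0.01  0.81 -1.44]
```

View pics/s12.png

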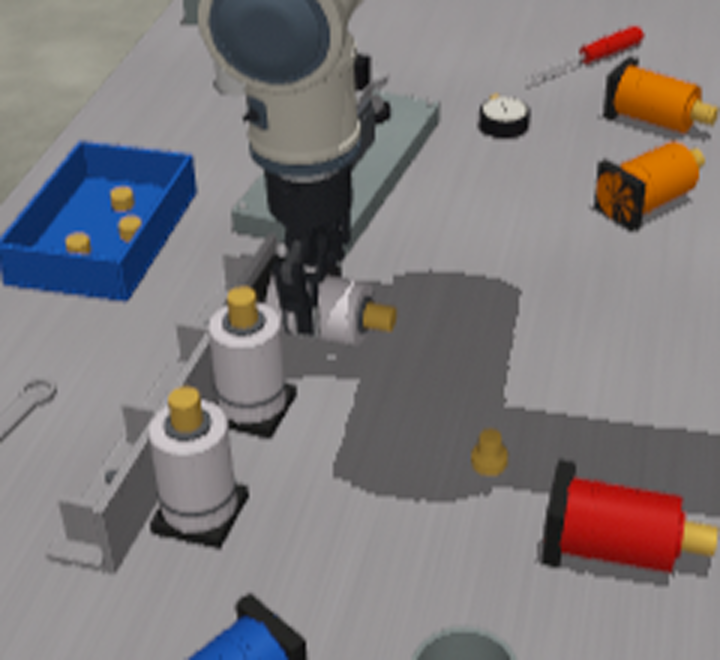

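```bash
python3 -m jog '[[[0,0,0,0,0,0,1],[0,0,0,0,0,0,1],[0,10,0,0,0,-6,1],[0,10,0,0,0,-6,1],[0,10,0,0,0,-6,1],[0,3,0,0,0,-4,1],[0,0,0,0,0,0,1]]]' 80; python3 -c "
from p import *
from m import *
st()
s=cam('side');print(fitres([(s,cloud(s))],(560,90),np.radians(177)))
rows([(rail([-83,-134,33]),tool(-3.2,25,1))])"
```

```text
t: 25.7
ee_pos: [537.0, 84.2, 33.9]
ee_rot: [-0.564, 0.435, 0.381, 0.59]
contact_force: [0.1, -1.1, 0.4]
finger_gap: 85.3
t 25.7 pos [537.   84.2  33.9] toolx [ 0.332 -0.04  -0.942] z [ 0.083  0.996 -0.013] F [ 0.1 -1.1  0.4] gap 85.3 q [ 0.09  0.66  2.   -0.45  0.16 -0.97]
{'yaw': np.float64(175.7), 'foot': array([621.9,  81.4]), 'centre': array([557. ,  86.2]), 'tip': array([493.2,  91. ]), 'length': np.float64(129.0), 'rms': np.float64(1.83), 'n': (394, 76, 83)}
-- to [543.   86.6  33. ] k 1
[2.6,-5.0,2.8,-1.2,-1.3,-5.6]
```

```bash
python3 -m jog '[[[2,-5,2.5,-0.8,-0.8,0,1],[0,0,0,0,0,0,0],[0,0,0,0,0,0,-1],[0,0,0,0,0,0,-1],[0,0,0,0,0,0,-1],[0,0,0,0,0,0,-1],[0,0,0,0,0,0,-1]]]' 80; python3 -c "
from p import *
st()";python3 -m jog '[[[1,-3,0,0,0,0,-1],[0,0,0,0,0,0,-1]]]';python3 -m jog '[[[1,-3,0,0,0,0,-1],[0,0,0,0,0,0,-1]]]'; python3 -c "
from p import *
st()
p,q=cur();np.savez('/tmp/g.npz',p=p,q=q.as_quat())
o0=onrail(-134,0,0)
rows([carry(o0,onrail(-134,th,2,1.5),(p,q)) for th in range(7,40,7)],n=1)"
```

```text
t: 26.45
ee_pos: [544.6, 86.0, 34.2]
ee_rot: [-0.563, 0.43, 0.389, 0.589]
contact_force: [-1.6, 2.2, -0.5]
finger_gap: 57.9
t 26.4 pos [544.6  86.   34.2] toolx [ 0.329 -0.026 -0.944] z [ 0.068  0.998 -0.004] F [-1.6  2.2 -0.5] gap 57.9 q [ 0.08  0.66  1.98 -0.31  0.17 -1.13]
t: 26.65
ee_pos: [546.6, 85.6, 34.1]
ee_rot: [-0.563, 0.431, 0.389, 0.588]
contact_force: [0.2, 2.5, 2.1]
finger_gap: 57.7
t: 26.85
ee_pos: [546.4, 85.7, 34.2]
ee_rot: [-0.562, 0.432, 0.391, 0.587]
contact_force: [3.3, 0.8, 0.0]
finger_gap: 58.1
t 26.9 pos [546.4  85.7  34.2] toolx [ 0.321 -0.027 -0.947] z [ 0.068  0.998 -0.005] F [3.3 0.8 0. ] gap 58.1 q [ 0.08  0.66  1.97 -0.28  0.19 -1.16]
-- to [541.9  85.9  45.1] k 1
[-11.8,0.8,-0.1,-0.1,0.1,7.0]
-- to [540.6  86.   53.9] k 1
[-8.9,-0.5,-0.1,-0.1,0.1,7.0]
-- to [540.5  86.   61.9] k 1
[-8.0,-0.6,-0.1,-0.1,0.1,7.0]
-- to [541.6  85.9  69. ] k 1
[-7.1,-0.9,-0.1,-0.1,0.1,7.0]
-- to [544.   85.8  75.1] k 1
[-6.4,-1.4,-0.0,-0.1,0.1,7.0]
```

Contact made (x stopped at 546.5). Tip A.

```bash
python3 -m jog '[[[-12,0.5,0,0,0,7,-1],[-9,-0.5,0,0,0,7,-1],[-8,-0.6,0,0,0,7,-1],[-7.1,-0.9,0,0,0,7,-1]]]' 80; python3 -c "
from p import *
cont(-134,80)
c=cam('side');save(c,'s13.png',(100,110,340,330),3)"
```

```text
t: 27.25
ee_pos: [540.0, 87.0, 69.9]
ee_rot: [-0.441, 0.554, 0.522, 0.475]
contact_force: [0.8, -0.1, -4.7]
finger_gap: 57.5
t 27.2 pos [540.   87.   69.9] toolx [-0.16   0.008 -0.987] z [ 0.067  0.998 -0.003] F [ 0.8 -0.1 -4.7] gap 57.5 q [ 0.04  0.68  1.59  0.02  1.03 -1.47]
turned 28.054257737074554
-- to [544.   85.8  75.1] k 1
[-5.8,-3.2,-0.9,-0.1,0.5,7.0]
-- to [547.6  85.6  80.1] k 1
[-5.8,-2.0,-0.0,-0.1,0.1,7.0]
-- to [552.3  85.3  84. ] k 1
[-5.4,-2.8,-0.0,-0.1,0.1,7.0]
-- to [558.1  85.   86.5] k 1
[-5.2,-3.7,-0.0,-0.1,0.1,7.0]
-- to [564.9  84.6  87.9] k 1
[-5.1,-4.6,-0.0,-0.1,0.1,7.0]
-- to [572.5  84.2  87.9] k 1
[-5.4,-5.5,0.0,-0.1,0.1,7.0]
-- to [580.9  83.7  86.6] k 1
[-5.8,-6.2,0.0,-0.1,0.1,7.0]
```

View pics/s13.png

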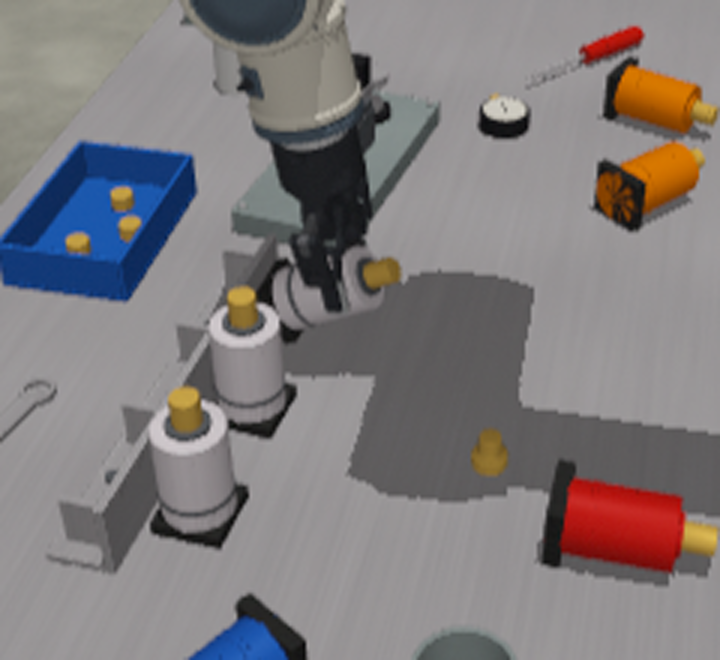

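```bash
python3 -m jog '[[[-5.8,-3.2,0,0,0,7.2,-1],[-5.8,-2,0,0,0,7.2,-1],[-5.4,-2.8,0,0,0,7.2,-1],[-5.2,-3.7,0,0,0,7.2,-1]]]' 80; python3 -c "
from p import *
cont(-134,92)"
```

```text
t: 27.7
ee_pos: [560.0, 85.4, 87.1]
ee_rot: [-0.284, 0.648, 0.626, 0.327]
contact_force: [0.1, 0.4, -4.7]
finger_gap: 57.7
t 27.7 pos [560.   85.4  87.1] toolx [-0.624  0.041 -0.78 ] z [ 0.068  0.998 -0.002] F [ 0.1  0.4 -4.7] gap 57.7 q [ 0.02  0.92  1.14  0.05  1.76 -1.49]
turned 57.5381632826679
-- to [566.4  84.5  88. ] k 1
[-4.7,-4.5,-0.4,-0.1,0.9,7.0]
-- to [574.2  84.1  87.7] k 1
[-5.4,-5.6,0.0,-0.1,0.1,7.0]
-- to [582.8  83.6  86.2] k 1
[-5.9,-6.4,0.0,-0.1,0.1,7.0]
-- to [591.9  83.1  83.4] k 1
[-6.5,-7.0,0.0,-0.1,0.1,7.0]
```

```bash
python3 -m jog '[[[-4.7,-4.5,0,0,0.5,7.2,-1],[-5.4,-5.6,0,0,0,7.2,-1],[-5.9,-6.4,0,0,0,7.2,-1]]]' 80; python3 -c "
from p import *
cont(-134,94)
c=cam('side');save(c,'s14.png',(100,110,340,330),3)"
```

```text
t: 28.0
ee_pos: [585.1, 83.6, 84.5]
ee_rot: [-0.159, 0.692, 0.675, 0.2]
contact_force: [5.5, -0.8, 6.3]
finger_gap: 57.9
t 28.0 pos [585.1  83.6  84.5] toolx [-0.869  0.051 -0.491] z [ 0.063  0.998 -0.009] F [ 5.5 -0.8  6.3] gap 57.9 q [ 0.01  1.16  0.79  0.07  2.24 -1.48]
turned 79.3773835585807
-- to [593.1  83.   83. ] k 1
[-6.2,-5.3,-0.0,-0.1,0.7,7.0]
-- to [602.8  82.5  78.8] k 1
[-7.4,-7.5,0.0,-0.1,0.1,7.0]
```

View pics/s14.png

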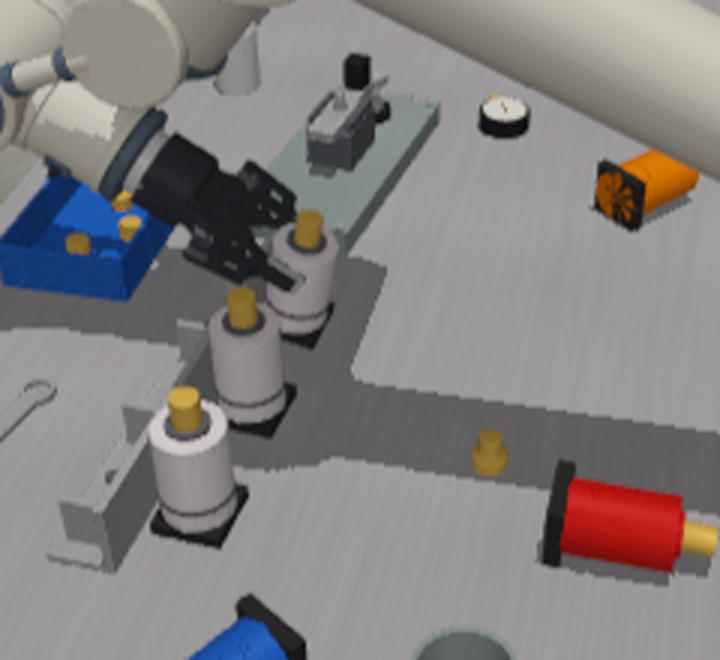

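```bash
python3 -m jog '[[[-5.5,-4,0,0,0,4,-1],[0,0,0,0,0,0,-1],[0,0,0,0,0,0,1],[0,0,0,0,0,0,1],[0,0,0,0,0,0,1],[-15,0,0,0,0,0,1],[-30,5,0,0,0,-3,1],[-30,15,0,0,0,-5,1]]]' 80; python3 -m jog '[[[-16,25,0,0,0,-5.7,1],[-19,23,0,0,0,-5.7,1],[2,18,0,0,0,-6.4,1],[2,18,0,0,0,-6.4,1],[0,19,0,0,0,-6.4,1],[-2,19,0,0,0,-6.4,1]]]'; python3 -c "
from p import *
st()
c=cam('side');save(c,'s15.png',(100,110,340,330),3);W=cloud(c)
c2=cam('scene');save(c2,'sc4.png',(100,140,400,310),2.6);
for cc in (c,c2):
    W=cloud(cc);hsv=cv2.cvtColor(cc['image'],cv2.COLOR_RGB2HSV)
    h,s,v=[hsv[...,i].astype(int) for i in range(3)]
    m=(h>12)&(h<28)&(s>130)&(W[...,2]>105)&(W[...,2]<140)&(W[...,0]>560)&(W[...,0]<640)
    k,l,stt,ce=cv2.connectedComponentsWithStats(m.astype(np.uint8))
    for i in range(1,k):
        P=W[l==i];t=P[P[:,2]>np.max(P[:,2])-5];r=(t.mean(0)-RO)@RR
        if len(P)>8: print(len(P),P[:,2].max(),t.mean(0),'rail frame',r.round(1))
"
```

```text
t: 28.85
ee_pos: [647.3, 78.9, 119.9]
ee_rot: [-0.173, 0.69, 0.669, 0.215]
contact_force: [0.4, -0.1, 0.4]
finger_gap: 85.3
t: 29.45
ee_pos: [590.3, 83.5, 224.6]
ee_rot: [-0.394, 0.591, 0.558, 0.428]
contact_force: [0.9, -0.1, 0.7]
finger_gap: 85.3
t 29.4 pos [590.3  83.5 224.6] toolx [-0.322  0.011 -0.947] z [ 0.066  0.998 -0.01 ] F [ 0.9 -0.1  0.7] gap 85.3 q [ 0.03  0.63  1.2   0.02  1.64 -1.48]
81 131.23104523123413 [590.38826844  85.28734378 127.87399332] rail frame [ -35.6 -132.6  127.9]
103 131.58185706884888 [596.38437164 205.73262236 128.29032537] rail frame [-36.4 -12.  128.3]
131 130.93876465534402 [599.49722868 332.87862732 128.14882775] rail frame [-40.4 115.1 128.1]
67 133.297046746943 [602.04162798 325.97197601 130.12039132] rail frame [-37.5 108.3 130.1]
69 132.13802502878025 [599.3651647  199.60450207 129.89789814] rail frame [-33.1 -18.  129.9]
79 133.19857467032773 [593.73014892  80.46175869 130.36697421] rail frame [ -32.  -137.3  130.4]
```

View pics/s15.png

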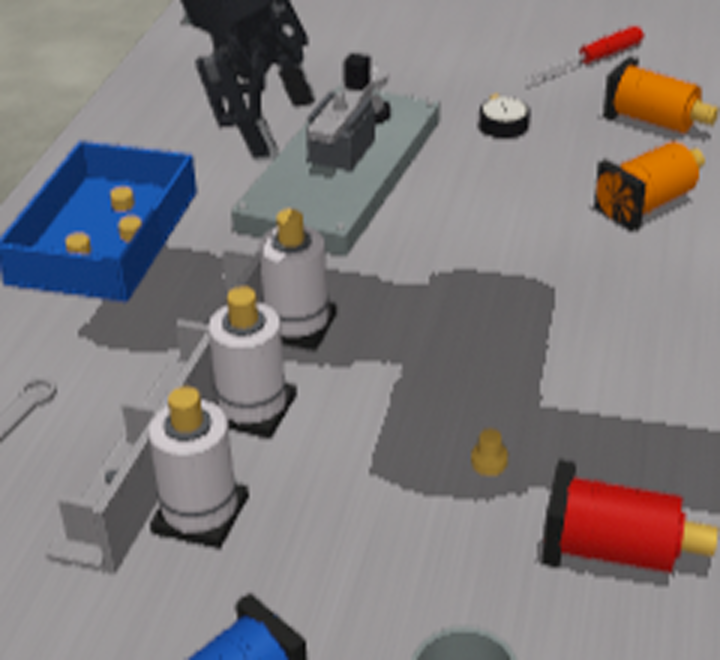

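View pics/sc4.png

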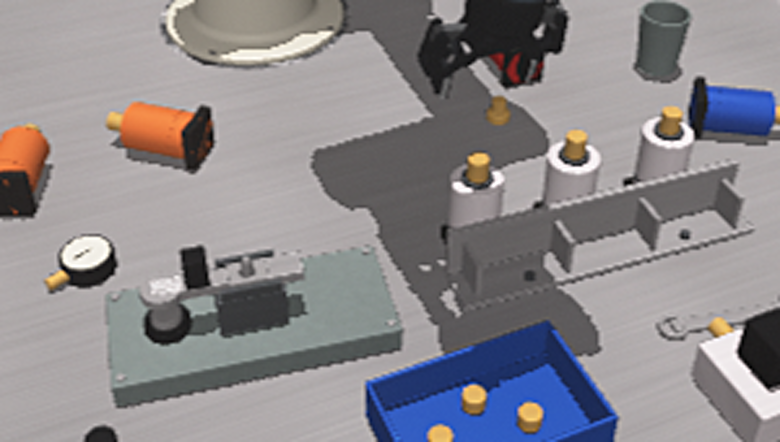

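All three reservoirs stand at the rail. In the rail frame, x averages about -34, -35 and -39 mm, with valve tops at about 130 mm. Next is the guard: move above the console with the jaws along the bar.

```bash
python3 -c "
from p import *
rows([([612,-200,230],tool(-8,0,1))],dmax=42)"
```

```text
-- to [ 612. -200.  230.] k 7
[-2.0,-5.8,-40.3,0.6,-0.2,-2.7]
[-1.9,-6.3,-40.2,0.6,-0.2,-2.7]
[-1.7,-6.8,-40.1,0.6,-0.2,-2.7]
[-1.5,-7.3,-40.0,0.6,-0.2,-2.7]
[-1.3,-7.8,-40.0,0.6,-0.2,-2.7]
[-1.0,-8.2,-39.9,0.6,-0.2,-2.7]
[-0.7,-8.7,-39.8,0.6,-0.2,-2.7]
```

```bash
python3 -m jog '[[[-2,-6,-40,0.6,0,-2.7,1],[-2,-6,-40,0.6,0,-2.7,1],[-2,-7,-40,0.6,0,-2.7,1],[-2,-7,-40,0.6,0,-2.7,1],[-1,-8,-40,0.6,0,-2.7,1],[-1,-8,-40,0.6,0,-2.7,1],[0,-9,-40,0.6,0,-2.7,0.2],[0,0,0,0,0,0,0.2]]]'; python3 -c "
from p import *
st()
c=cam('wrist');save(c,'w5.png');W=cloud(c);np.save('/tmp/w5',W)
"
```

```text
t: 30.35
ee_pos: [615.3, -210.0, 233.8]
ee_rot: [-0.475, 0.535, 0.454, 0.531]
contact_force: [0.6, 0.7, 0.1]
finger_gap: 59.2
t 30.4 pos [ 615.3 -210.   233.8] toolx [ 0.015 -0.026 -1.   ] z [ 0.136  0.99  -0.024] F [0.6 0.7 0.1] gap 59.2 q [-0.41  0.53  1.32 -0.02  1.26 -1.84]
```

View pics/w5.png

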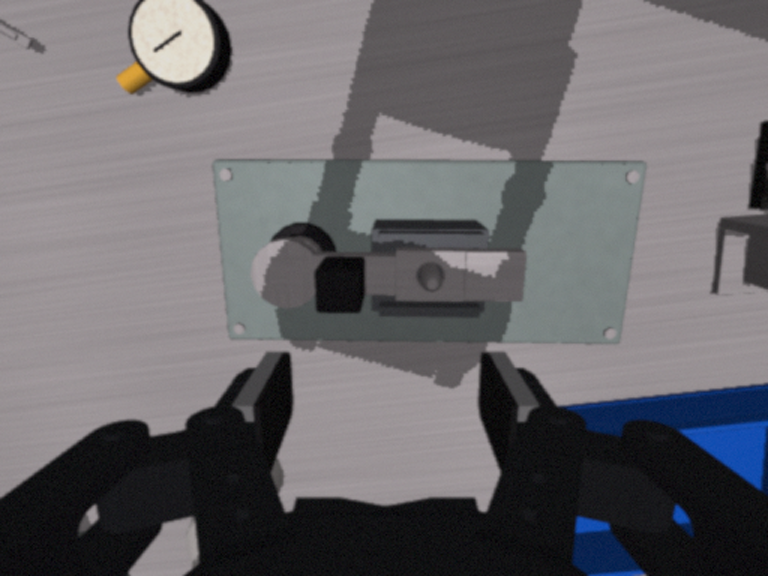

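Wrist view: the pin top is at about (430,270), the black grip at (340,283) and the round long end at (285,272) over the button. Measure them from depth.

```bash
python3 - <<'E'
from p import *
c=cam('wrist');W=cloud(c);hsv=cv2.cvtColor(c['image'],cv2.COLOR_RGB2HSV);v=hsv[...,2]
u,vv=np.meshgrid(np.arange(512),np.arange(384))
near=(vv<230)
g=(W[...,2]>115)&(W[...,2]<130)&near&(v<60)
P=W[g];print('grip top',len(P),P.mean(0),P.min(0),P.max(0),cv2.minAreaRect(P[:,:2].astype(np.float32)))
b=(W[...,2]>83)&(W[...,2]<92)&near; P=W[b];print('bar',len(P),cv2.minAreaRect(P[:,:2].astype(np.float32)),P[:,2].mean())
p=(W[...,2]>97)&(W[...,2]<110)&near&(u>270)&(u<300);P=W[p];print('pin',len(P),P.mean(0),P.min(0),P.max(0),np.array([u[p].mean(),vv[p].mean()]))
t=(abs(W[...,2]-30)<4)&near;P=W[t];print('console',len(P),cv2.minAreaRect(P[:,:2].astype(np.float32)),P[:,2].mean())
# bar side edges (narrow part)
P=W[b];
d=np.array([0.139,0.99]) # console y
n=np.array([.99,-.139])
pin=W[p].mean(0)[:2]
a=(P[:,:2]-pin)@d; l=(P[:,:2]-pin)@n
for lo,hi in [(10,22),(22,34),(34,46),(46,56),(-30,-15),(-85,-70),(-110,-95)]:
    q=l[(a>lo)&(a<hi)]; 
    if len(q): print(lo,hi,q.min().round(1),q.max().round(1))
print('a range',a.min(),a.max())
save(c,'w6.png',(140,100,380,240),3.2)
E
```

```text
grip top 924 [ 609.29247967 -236.9163932   120.35944582] [ 596.92622536 -249.94884723  115.01580672] [ 623.36052923 -224.43813236  122.61137612] ((610.187255859375, -237.53074645996094), (23.95767593383789, 24.351362228393555), 82.21427917480469)
bar 5923 ((613.564208984375, -213.135009765625), (160.9611053466797, 50.412044525146484), 81.6670913696289) 85.6282092501659
pin 150 [ 616.40179197 -188.23961634  101.16581966] [ 611.65487458 -193.7986601    97.05900255] [ 622.88245556 -182.54295326  105.22569309] [284.6  188.14]
console 24002 ((621.1669311523438, -179.78094482421875), (449.8950500488281, 208.4102020263672), 64.38774108886719) 28.63407020748621
10 22 -24.3 25.8
22 34 -24.1 26.2
34 46 -14.3 16.0
46 56 -14.3 15.8
-30 -15 -24.3 25.8
-85 -70 -20.0 20.8
-110 -95 -15.8 17.0
a range -105.4988489148704 55.377075531734256
```

View pics/w6.png

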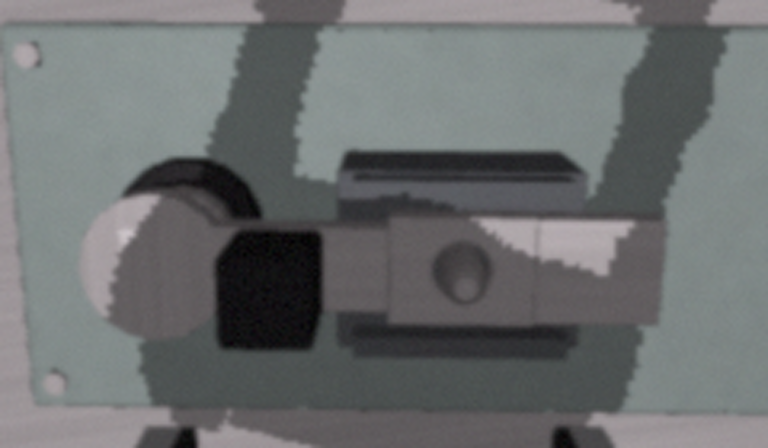

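Everything agrees: pin at (617.2,-188.3), grip at (610.2,-237.7) against (610.2,-237.8) expected from the 50 mm offset, console yaw -8°. Descend with the jaws partly open.

```bash
python3 -c "
from p import *
rows([([610.2,-237.7,150],tool(-8,0,1))],dmax=30)"
```

```text
-- to [ 610.2 -237.7  150. ] k 3
[28.1,0.7,-10.0,0.1,-0.4,0.3]
[28.0,0.5,-10.2,0.1,-0.4,0.3]
[27.9,0.4,-10.4,0.1,-0.4,0.3]
```

```bash
python3 -m jog '[[[28,1,-10,0,-0.4,0.3,-0.05],[28,0.5,-10,0,-0.4,0.3,-0.05],[28,0.5,-10,0,-0.4,0.3,-0.05],[0,0,0,0,0,0,-0.05]]]' 60; python3 -c "
from p import *
st()
rows([([610.2,-237.7,130],tool(-8,0,1)),([610.2,-237.7,110],tool(-8,0,1))],dmax=30)
c=cam('wrist');save(c,'w7.png')"
```

```text
t: 30.85
ee_pos: [611.9, -233.3, 147.9]
ee_rot: [-0.466, 0.531, 0.467, 0.531]
contact_force: [0.1, 0.5, -0.3]
finger_gap: 40.6
t 30.9 pos [ 611.9 -233.3  147.9] toolx [-0.001  0.001 -1.   ] z [0.129 0.992 0.001] F [ 0.1  0.5 -0.3] gap 40.6 q [-0.46  0.64  1.38  0.    1.13 -1.9 ]
-- to [ 610.2 -237.7  130. ] k 1
[17.9,1.2,-4.5,0.6,0.0,-0.1]
-- to [ 610.2 -237.7  110. ] k 1
[20.0,0.0,0.0,0.0,0.0,0.0]
```

View pics/w7.png

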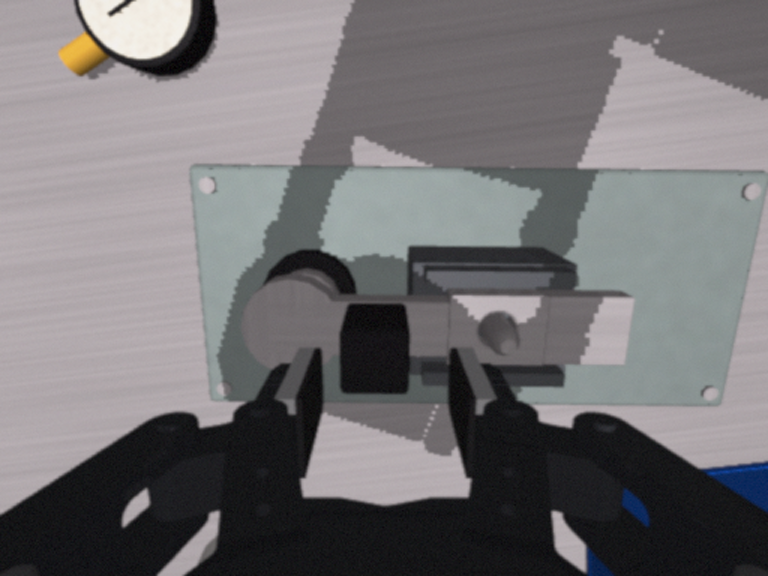

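The jaws are centred on midline 385 and the grip is at 375, which agrees with the remaining 4.5 mm of correction. Descend.

```bash
python3 -m jog '[[[17,1,-4.5,0.6,0,0,-0.05],[0,0,0,0,0,0,-0.05],[12,0,0,0,0,0,-0.05],[8,0,0,0,0,0,-0.05],[0,0,0,0,0,0,-0.05]]]' 60; python3 -c "
from p import *
st()
rows([([610.2,-237.7,110],tool(-8,0,1))],dmax=30)"
```

```text
t: 31.4
ee_pos: [615.7, -234.0, 118.1]
ee_rot: [-0.468, 0.531, 0.462, 0.534]
contact_force: [-0.1, 0.3, -0.5]
finger_gap: 40.4
t 31.4 pos [ 615.7 -234.   118.1] toolx [ 0.008 -0.003 -1.   ] z [ 0.134  0.991 -0.002] F [-0.1  0.3 -0.5] gap 40.4 q [-0.45  0.67  1.4   0.    1.06 -1.89]
-- to [ 610.2 -237.7  110. ] k 1
[8.0,5.0,-4.4,0.3,-0.1,0.5]
```

```bash
python3 -m jog '[[[4,5,-4,0.3,0,0.5,-0.05],[0,0,0,0,0,0,-0.05]]]' 60; python3 -c "
from p import *
st()
rows([([610.2,-237.7,110],tool(-8,0,1))],dmax=30)"
```

```text
t: 31.6
ee_pos: [610.1, -237.3, 114.4]
ee_rot: [-0.464, 0.534, 0.463, 0.533]
contact_force: [-0.1, 0.5, -0.5]
finger_gap: 40.5
t 31.6 pos [ 610.1 -237.3  114.4] toolx [-0.001 -0.002 -1.   ] z [ 0.139  0.99  -0.002] F [-0.1  0.5 -0.5] gap 40.5 q [-0.46  0.68  1.4  -0.    1.06 -1.89]
-- to [ 610.2 -237.7  110. ] k 1
[4.4,-0.2,-0.4,-0.0,-0.1,-0.0]
```

```bash
python3 -m jog '[[[4,0,-0.4,0,0,0,-0.05],[0,0,0,0,0,0,-0.05],[0,0,0,0,0,0,-1],[0,0,0,0,0,0,-1],[0,0,0,0,0,0,-1],[0,0,0,0,0,0,-1]]]' 60; python3 -c "
from p import *
st()
p,q=cur();np.savez('/tmp/gg.npz',p=p,q=q.as_quat())"
```

```text
t: 32.2
ee_pos: [610.1, -237.8, 110.9]
ee_rot: [-0.464, 0.534, 0.463, 0.533]
contact_force: [-0.1, -0.1, -1.5]
finger_gap: 23.3
t 32.2 pos [ 610.1 -237.8  110.9] toolx [-0.    -0.002 -1.   ] z [ 0.14   0.99  -0.002] F [-0.1 -0.1 -1.5] gap 23.3 q [-0.46  0.68  1.41 -0.    1.05 -1.89]
```

```bash
python3 -m jog '[[[-8,0,0,0,0,0,-1],[-8,0,0,0,0,0,-1],[-8,0,0,0,0,0,-1],[-8,0,0,0,0,0,-1]]]' 80; python3 -c "
from p import *
st()"; python3 -m jog '[[[-8,0,0,0,0,0,-1],[-10,0,0,0,0,0,-1],[-5,0,0,0,0,0,-1],[0,0,0,0,0,0,-1]]]' 80; python3 -c "
from p import *
st()
c=cam('scene');save(c,'sc5.png',(100,140,400,310),2.6)
c=cam('wrist');save(c,'w8.png')"
```

```text
t: 32.6
ee_pos: [609.5, -237.6, 144.4]
ee_rot: [-0.464, 0.535, 0.464, 0.533]
contact_force: [0.4, -0.0, -2.9]
finger_gap: 22.4
t 32.6 pos [ 609.5 -237.6  144.4] toolx [-0.002 -0.002 -1.   ] z [ 0.14   0.99  -0.002] F [ 0.4 -0.  -2.9] gap 22.4 q [-0.46  0.64  1.38 -0.    1.12 -1.89]
t: 33.0
ee_pos: [610.3, -237.9, 171.8]
ee_rot: [-0.465, 0.534, 0.463, 0.533]
contact_force: [0.1, 0.8, -2.5]
finger_gap: 22.9
t 33.0 pos [ 610.3 -237.9  171.8] toolx [ 0.001 -0.003 -1.   ] z [ 0.14   0.99  -0.003] F [ 0.1  0.8 -2.5] gap 22.9 q [-0.46  0.61  1.36 -0.    1.17 -1.89]
```

View pics/sc5.png

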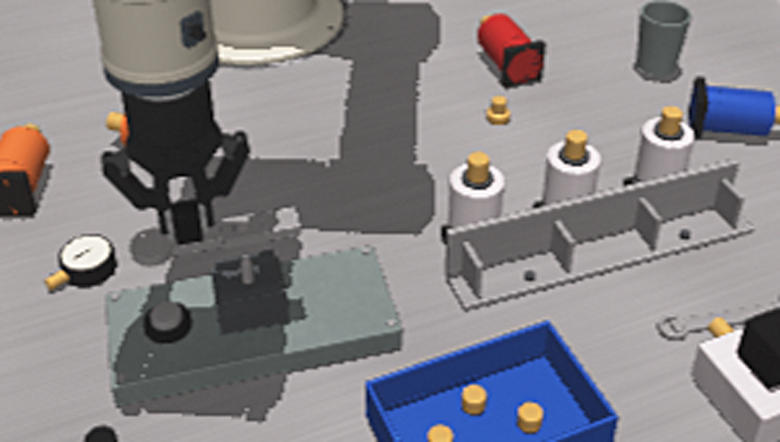

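View pics/w8.png

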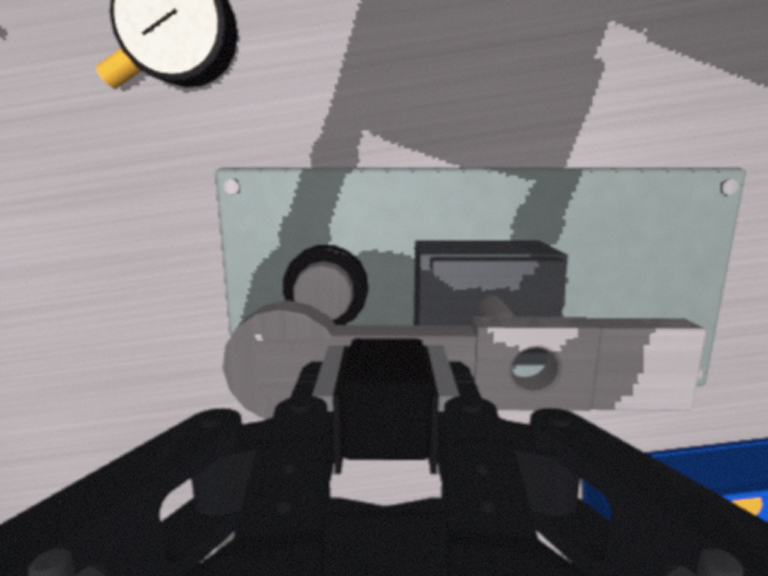

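The guard is held level, clear of the pin, with its hole visible at (535,368). Turn it 180° about the pin axis: 22 rows of 8.2° each.

```bash
python3 -m jog '[[[0,7.1,0.5,8.2,0,0,-1],[0,7.1,0.5,8.2,0,0,-1],[0,7.1,0.5,8.2,0,0,-1],[0,7.1,0.5,8.2,0,0,-1],[0,7.1,0.5,8.2,0,0,-1],[0,7.1,0.5,8.2,0,0,-1],[0,7.1,0.5,8.2,0,0,-1],[0,7.1,0.5,8.2,0,0,-1]]]' 80; python3 -m jog '[[[0,7.1,0.5,8.2,0,0,-1],[0,7.1,0.5,8.2,0,0,-1],[0,7.1,0.5,8.2,0,0,-1],[0,7.1,0.5,8.2,0,0,-1],[0,7.1,0.5,8.2,0,0,-1],[0,7.1,0.5,8.2,0,0,-1]]]'; python3 -c "
from p import *
st()
rows([([624.1,-138.8,165],tool(172,0,1))],amax=8)"
```

```text
t: 33.9
ee_pos: [566.4, -200.7, 166.3]
ee_rot: [-0.085, 0.704, 0.086, 0.7]
contact_force: [-0.6, -0.8, -2.8]
finger_gap: 22.7
t: 34.5
ee_pos: [572.2, -157.7, 163.1]
ee_rot: [0.227, 0.674, -0.227, 0.665]
contact_force: [-0.9, 0.1, -3.4]
finger_gap: 22.5
t 34.5 pos [ 572.2 -157.7  163.1] toolx [-0.013  0.003 -1.   ] z [ 0.794 -0.608 -0.012] F [-0.9  0.1 -3.4] gap 22.5 q [-0.37  0.55  1.51 -0.    1.09  0.29]
-- to [ 624.1 -138.8  165. ] k 8
[-0.3,5.8,3.7,7.6,-0.1,0.1]
[-0.3,6.3,2.9,7.6,-0.1,0.1]
[-0.3,6.6,2.1,7.6,-0.1,0.1]
[-0.3,6.8,1.2,7.6,-0.1,0.1]
[-0.3,6.9,0.3,7.6,-0.1,0.1]
[-0.3,6.9,-0.6,7.6,-0.1,0.1]
[-0.3,6.7,-1.5,7.6,-0.1,0.1]
[-0.2,6.5,-2.4,7.6,-0.1,0.1]
```

```bash
python3 -m jog '[[[0,6,3.5,7.6,0,0,-1],[0,6.3,3,7.6,0,0,-1],[0,6.6,2,7.6,0,0,-1],[0,6.8,1,7.6,0,0,-1],[0,6.9,0.3,7.6,0,0,-1],[0,6.9,-0.6,7.6,0,0,-1],[0,6.7,-1.5,7.6,0,0,-1],[0,0,0,0,0,0,-1]]]' 80;  python3 -c "
from p import *
st()
rows([([624.1,-138.8,160],tool(172,0,1))],amax=8)
c=cam('scene');save(c,'sc6.png',(100,140,400,310),2.6)
c=cam('wrist');save(c,'w9.png')"
```

```text
t: 35.3
ee_pos: [617.5, -139.1, 157.8]
ee_rot: [-0.51, -0.493, 0.517, -0.48]
contact_force: [-0.3, 0.0, -2.2]
finger_gap: 22.8
t 35.3 pos [ 617.5 -139.1  157.8] toolx [-0.02   0.006 -1.   ] z [-0.054 -0.999 -0.005] F [-0.3  0.  -2.2] gap 22.8 q [-0.32  0.61  1.41 -0.    1.15  1.31]
-- to [ 624.1 -138.8  160. ] k 1
[-2.3,6.5,-0.6,4.9,-0.3,1.2]
```

View pics/sc6.png

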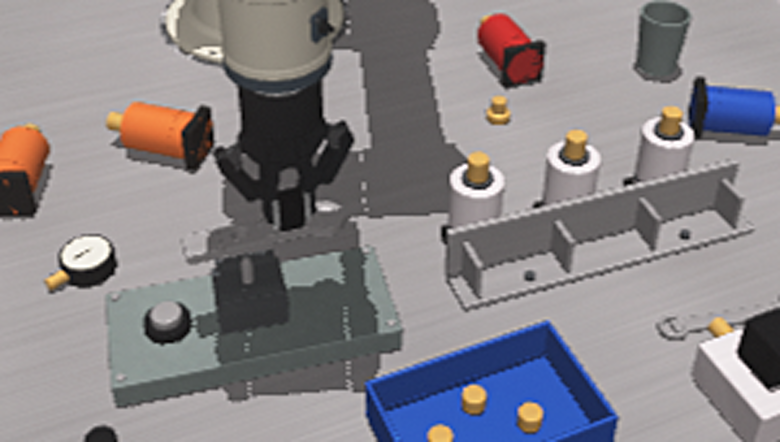

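View pics/w9.png

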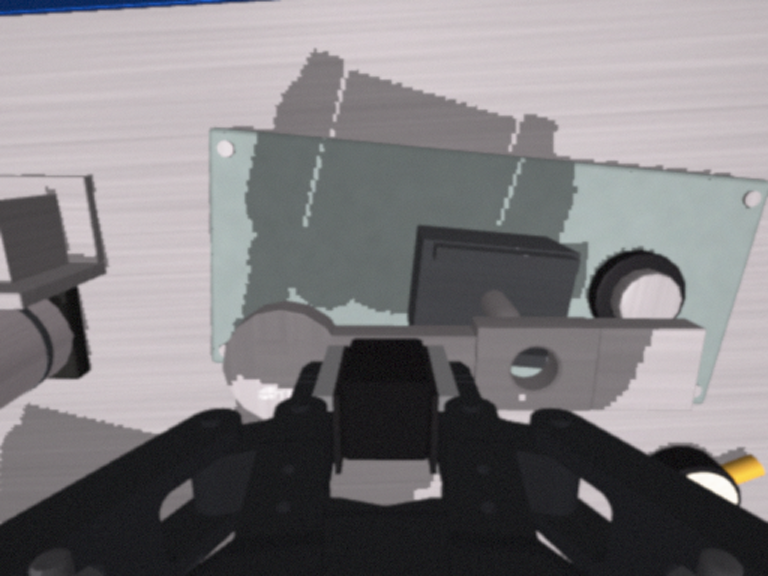

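No slip: the hole is at the same pixel as before. Correct the pose and re-measure the pin from this side.

```bash
python3 -m jog '[[[-2,6.5,-0.6,4.9,0,1.2,-1],[0,0,0,0,0,0,-1]]]' 80;  python3 - <<'E'
from p import *
st()
rows([([624.1,-138.8,155],tool(172,0,1))],amax=8)
c=cam('wrist');W=cloud(c)
d=np.array([0.139,0.99]);n=np.array([.99,-.139]);pin=np.array([617.2,-188.3])
a=(W[...,:2]-pin)@d;l=(W[...,:2]-pin)@n
p=(W[...,2]>92)&(W[...,2]<107)&(abs(a)<12)&(abs(l)<12);print(p.sum(),W[p].mean(0),W[p].min(0),W[p].max(0), 'l',l[p].min(),l[p].max(),'a',a[p].min(),a[p].max())
k=(W[...,2]>83)&(W[...,2]<91)&(abs(a)<45)&(abs(l)<45)
print('cheek',k.sum(),'a',a[k].min(),a[k].max(),'l',l[k].min(),l[k].max())
b=(W[...,2]>125)&(W[...,2]<140)&(abs(l)<40)&(a>-70)&(a<0)
P=W[b];al=a[b];ll=l[b];print('bar z',P[:,2].mean(),'end a',al.min());
for lo in (-55,-45,-35,-20): 
    q=ll[(al>lo)&(al<lo+10)];print(lo,q.min() if len(q) else 0,q.max() if len(q) else 0)
E
```

```text
t: 35.6
ee_pos: [622.5, -139.1, 159.3]
ee_rot: [0.532, 0.469, -0.53, 0.466]
contact_force: [-0.2, -1.1, -3.4]
finger_gap: 22.7
t 35.6 pos [ 622.5 -139.1  159.3] toolx [-0.     0.005 -1.   ] z [-0.127 -0.992 -0.005] F [-0.2 -1.1 -3.4] gap 22.7 q [-0.32  0.6   1.41  0.    1.13  1.38]
-- to [ 624.1 -138.8  155. ] k 1
[4.3,1.6,-0.5,0.7,-0.3,0.1]
73 [ 622.6455486  -187.29877754   96.44737415] [ 621.13520164 -191.75269389   92.02270394] [ 623.67878371 -182.78124929  100.34959355] l 3.179964771744155 6.336611327289694 a -2.7910775239248906 6.048512442487176
cheek 1239 a -29.473261870767747 30.606395715668196 l -25.20088412241549 25.470298460755803
bar z 133.7926777133369 end a -57.071958727330795
-55 -17.291050623421924 13.005954325079147
-45 -17.538145245392936 13.115678598454549
-35 -17.32313877525687 12.832896792228226
-20 -18.121119277477398 12.737166422575584
```

```bash
python3 -m jog '[[[4,1.6,-0.5,0.7,0,0,-1],[0,0,0,0,0,0,-1]]]' 80; python3 -c "
from p import *
st()
rows([([624.1,-138.8,141],tool(172,0,1))],amax=8)"
```

```text
t: 35.85
ee_pos: [622.9, -139.0, 154.6]
ee_rot: [0.532, 0.468, -0.531, 0.464]
contact_force: [-0.5, 0.9, -3.5]
finger_gap: 22.8
t 35.9 pos [ 622.9 -139.   154.6] toolx [-0.003  0.005 -1.   ] z [-0.131 -0.991 -0.005] F [-0.5  0.9 -3.5] gap 22.8 q [-0.31  0.61  1.41  0.    1.12  1.39]
-- to [ 624.1 -138.8  141. ] k 1
[13.6,1.2,-0.2,0.5,-0.3,0.2]
```

```bash
python3 -m jog '[[[6,1.4,-0.2,0.5,-0.2,0.1,-1],[5,0.5,0,0,0,0,-1],[0,0,0,0,0,0,-1]]]' 80; python3 -c "
from p import *
st()
rows([([624.1,-138.8,135],tool(172,0,1))],amax=8)
c=cam('side');save(c,'s16.png',(180,70,300,190),5)"
```

```text
t: 36.15
ee_pos: [624.5, -138.9, 142.2]
ee_rot: [-0.533, -0.465, 0.534, -0.463]
contact_force: [0.0, 0.3, -3.5]
finger_gap: 22.9
t 36.1 pos [ 624.5 -138.9  142.2] toolx [-0.003  0.001 -1.   ] z [-0.138 -0.99  -0.001] F [ 0.   0.3 -3.5] gap 22.9 q [-0.31  0.63  1.42  0.    1.1   1.4 ]
-- to [ 624.1 -138.8  135. ] k 1
[7.2,-0.4,-0.1,0.1,-0.1,0.2]
```

View pics/s16.png

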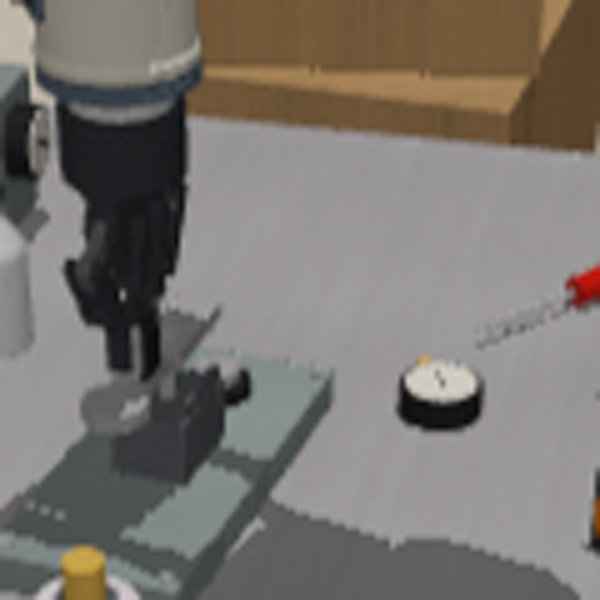

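Aligned within 0.5 mm. Lower in small steps while watching the force.

```bash
python3 -m jog '[[[4,-0.3,0,0,0,0,-1],[3,0,0,0,0,0,-1],[0,0,0,0,0,0,-1]]]' 80;  python3 -c "
from p import *
st()"; python3 -m jog '[[[4,0,0,0,0,0,-1],[4,0,0,0,0,0,-1],[0,0,0,0,0,0,-1]]]'; python3 -c "
from p import *
st()
rows([([624.1,-138.8,111],tool(172,0,1))],amax=8,n=1)"
```

```text
t: 36.5
ee_pos: [624.4, -138.9, 135.0]
ee_rot: [-0.533, -0.465, 0.534, -0.464]
contact_force: [0.4, -0.0, -2.1]
finger_gap: 22.7
t 36.5 pos [ 624.4 -138.9  135. ] toolx [-0.002  0.001 -1.   ] z [-0.137 -0.991 -0.001] F [ 0.4 -0.  -2.1] gap 22.7 q [-0.31  0.64  1.43  0.    1.08  1.4 ]
t: 36.8
ee_pos: [624.7, -139.0, 126.5]
ee_rot: [-0.533, -0.465, 0.533, -0.464]
contact_force: [-0.1, 0.4, -3.1]
finger_gap: 23.2
t 36.8 pos [ 624.7 -139.   126.5] toolx [-0.002  0.001 -1.   ] z [-0.137 -0.991 -0.001] F [-0.1  0.4 -3.1] gap 23.2 q [-0.31  0.65  1.43  0.    1.06  1.4 ]
-- to [ 624.1 -138.8  111. ] k 1
[15.5,-0.6,-0.1,0.1,-0.0,0.1]
```

The bar's underside is at about 91 mm, so the pin is through the hole with no resistance. Continue.

```bash
python3 -m jog '[[[4,-0.5,0,0,0,0,-1],[4,0,0,0,0,0,-1],[3,0,0,0,0,0,-1],[0,0,0,0,0,0,-1]]]' 80;  python3 -c "
from p import *
st()"; python3 -m jog '[[[2,0,0,0,0,0,-1],[2,0,0,0,0,0,-1],[0,0,0,0,0,0,-1]]]'; python3 -c "
from p import *
st()"
```

```text
t: 37.2
ee_pos: [624.6, -138.9, 114.7]
ee_rot: [0.533, 0.465, -0.533, 0.464]
contact_force: [1.2, 1.3, -3.3]
finger_gap: 22.5
t 37.2 pos [ 624.6 -138.9  114.7] toolx [-0.001  0.001 -1.   ] z [-0.137 -0.991 -0.001] F [ 1.2  1.3 -3.3] gap 22.5 q [-0.31  0.66  1.44  0.    1.04  1.4 ]
t: 37.5
ee_pos: [624.7, -138.9, 111.0]
ee_rot: [0.533, 0.465, -0.533, 0.464]
contact_force: [-1.9, -0.3, 1.3]
finger_gap: 22.9
t 37.5 pos [ 624.7 -138.9  111. ] toolx [-0.     0.001 -1.   ] z [-0.137 -0.991 -0.001] F [-1.9 -0.3  1.3] gap 22.9 q [-0.31  0.67  1.45  0.    1.03  1.4 ]
```

Seated: z is 111.0, the same as before the lift, and the load is off the gripper. Release with partial opening and lift.

```bash
python3 -m jog '[[[0,0,0,0,0,0,-0.05],[0,0,0,0,0,0,-0.05],[0,0,0,0,0,0,-0.05],[-10,0,0,0,0,0,-0.05],[-20,0,0,0,0,0,-0.05],[-30,0,0,0,0,0,-0.05],[-35,0,0,0,0,0,-0.05],[-20,0,0,0,0,0,-0.05]]]' 60;  python3 - <<'E'
from p import *
st()
c=cam('wrist');save(c,'w10.png');W=cloud(c)
d=np.array([0.139,0.99]);n=np.array([.99,-.139]);pin=np.array([617.2,-188.3])
a=(W[...,:2]-pin)@d;l=(W[...,:2]-pin)@n
v,u=np.indices(a.shape)
b=(W[...,2]>80)&(W[...,2]<94)&(abs(l)<40)&(abs(a)<120)&(v<250)
print('bar a',a[b].min(),a[b].max(),'z at',[np.median(W[...,2][b&(abs(a-x)<6)&(abs(l)<10)]).round(1) for x in (-45,-20,20,85,95)])
c=cam('scene');save(c,'sc7.png',(100,140,400,310),2.6)
E
```

```text
t: 38.3
ee_pos: [623.1, -138.8, 229.6]
ee_rot: [-0.532, -0.466, 0.534, -0.463]
contact_force: [0.9, -0.8, 0.1]
finger_gap: 40.9
t 38.3 pos [ 623.1 -138.8  229.6] toolx [-0.005  0.002 -1.   ] z [-0.137 -0.991 -0.001] F [ 0.9 -0.8  0.1] gap 40.9 q [-0.31  0.53  1.33  0.    1.28  1.4 ]
bar a -55.493627783631474 105.07667786570934 z at [np.float64(85.8), np.float64(85.7), np.float64(85.8), np.float64(85.7), np.float64(85.7)]
```

View pics/w10.png

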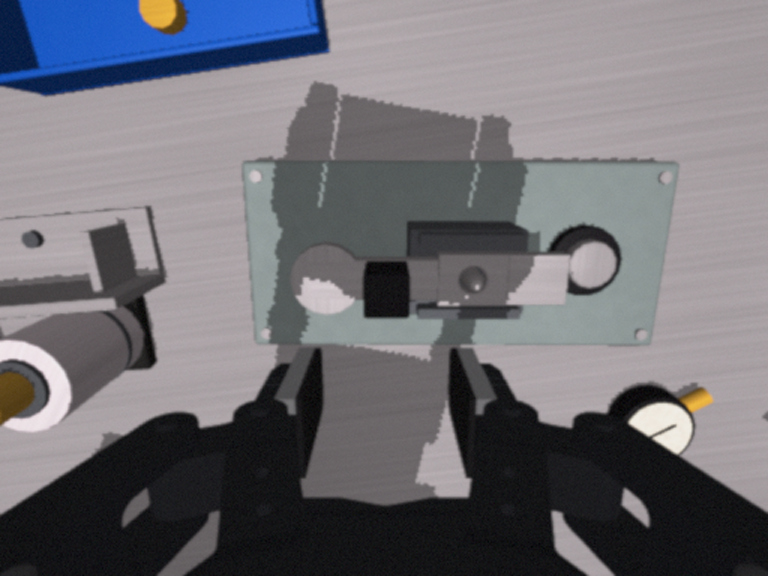

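View pics/sc7.png

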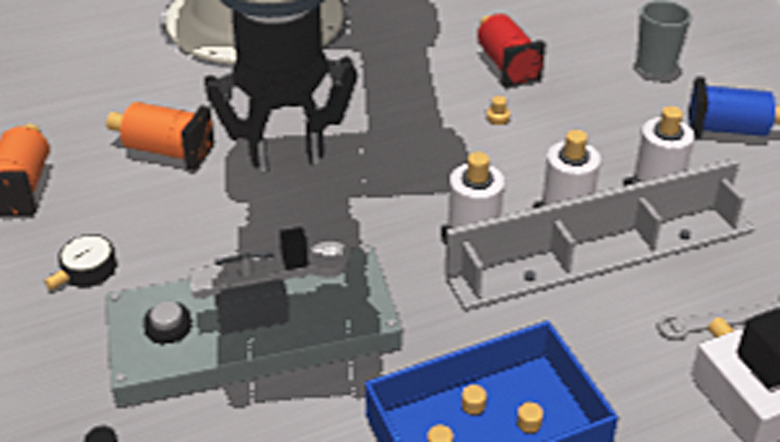

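The guard is reversed and flat (bar top 85.7 along its whole length, same as before; ends at -55.5 and +105). Before pressing, check the reservoirs' distance from the rail close up with the wrist camera, C especially.

```bash
python3 -c "
from p import *
rows([([580,180,330],tool(172,0,1))],dmax=48)"
```

```text
-- to [580. 180. 330.] k 8
[-12.4,-11.0,-38.8,0.0,-0.0,0.0]
[-12.4,-11.0,-38.8,0.0,-0.0,0.0]
[-12.4,-11.0,-38.7,0.0,-0.0,0.0]
[-12.4,-11.0,-38.7,0.0,-0.0,0.0]
[-12.4,-11.0,-38.7,0.0,-0.0,0.0]
[-12.4,-11.0,-38.7,0.0,-0.0,0.0]
[-12.4,-11.0,-38.7,0.0,-0.0,0.0]
[-12.5,-11.0,-38.7,0.0,-0.0,0.0]
```

```bash
python3 -m jog '[[[-13,-11,-39,0,0,0,-0.05],[-13,-11,-39,0,0,0,-0.05],[-13,-11,-39,0,0,0,-0.05],[-13,-11,-39,0,0,0,-0.05],[-13,-11,-39,0,0,0,-0.05],[-13,-11,-39,0,0,0,-0.05],[-13,-11,-39,0,0,0,-0.05],[0,0,0,0,0,0,-0.05]]]'; cat > chk.py <<'E'
from p import *
def chk(c):
    W=cloud(c);hsv=cv2.cvtColor(c['image'],cv2.COLOR_RGB2HSV);h,s,v=[hsv[...,i].astype(int) for i in range(3)]
    Q=(W-RO)@RR; rr,cc=np.indices(v.shape)
    e=(Q[...,2]>66)&(Q[...,2]<74)&(abs(Q[...,0])<18)
    if e.sum()>30:
        for lo in range(-160,170,60):
            k=e&(abs(Q[...,1]-lo)<30)
            if k.sum()>10: print('rail top front x at',lo,np.percentile(Q[...,0][k],3).round(1))
    m=(h>12)&(h<28)&(s>130)&(Q[...,2]>122)&(Q[...,2]<136)&(Q[...,0]<30)&(Q[...,0]>-90)
    k,l,stt,ce=cv2.connectedComponentsWithStats(m.astype(np.uint8))
    for i in range(1,k):
        if stt[i,4]>15:
            P=Q[l==i];print('neck top',len(P),((P.min(0)+P.max(0))/2).round(1),P.mean(0).round(1))
            y=P[:,1].mean()
            wv=(s<40)&(v>95)&(Q[...,2]>96)&(Q[...,2]<104)&(abs(Q[...,1]-y)<35)&(Q[...,0]<5)&(Q[...,0]>-80)
            if wv.sum()>20: p=Q[wv]; print('   shoulder x',np.percentile(p[:,0],[2,98]).round(1),'y',np.percentile(p[:,1],[2,98]).round(1))
            bb=(v<60)&(Q[...,2]>8)&(Q[...,2]<17)&(abs(Q[...,1]-y)<40)&(Q[...,0]<5)&(Q[...,0]>-85)
            if bb.sum()>20: p=Q[bb]; print('   boot x',np.percentile(p[:,0],[2,98]).round(1),'y',np.percentile(p[:,1],[2,98]).round(1))
E
python3 -c "
from chk import *
st()
c=cam('wrist');save(c,'w11.png');chk(c)
print('side');chk(cam('side'))"
```

```text
t: 39.2
ee_pos: [582.3, 150.9, 324.0]
ee_rot: [-0.533, -0.465, 0.535, -0.462]
contact_force: [-0.1, -0.4, -0.7]
finger_gap: 40.8
t 39.2 pos [582.3 150.9 324. ] toolx [-0.005  0.002 -1.   ] z [-0.141 -0.99  -0.001] F [-0.1 -0.4 -0.7] gap 40.8 q [0.15 0.4  1.3  0.   1.45 1.87]
rail top front x at -160 -0.1
rail top front x at -100 -9.8
rail top front x at -40 -7.6
rail top front x at 20 0.1
rail top front x at 80 -13.7
rail top front x at 140 0.2
neck top 426 [ -34.5 -134.9  126.7] [ -33.7 -134.8  128.4]
   shoulder x [-61.5  -7.1] y [-162.5 -108.2]
   boot x [-61.9  -4.6] y [-162.5 -105.8]
neck top 392 [-35.  -16.4 126.5] [-34.5 -16.7 128.4]
   shoulder x [-62.5  -7.9] y [-42.9  11.7]
   boot x [-64.9  -5.2] y [-45.9  10.1]
neck top 420 [-39.2 110.5 126.7] [-39.  109.1 128. ]
   shoulder x [-66.8 -11.9] y [ 83.  136.1]
   boot x [-67.7  -9.8] y [ 80.9 134.8]
side
rail top front x at -100 -16.3
rail top front x at -40 1.1
rail top front x at 20 -5.5
rail top front x at 80 0.5
rail top front x at 140 -1.8
neck top 44 [ -35.9 -129.8  126.7] [ -36.6 -129.6  127.2]
   shoulder x [-62.8  -7. ] y [-154.3 -104.2]
   boot x [-66.  -38.7] y [-158.4 -100.1]
neck top 55 [-37.2 -11.3 126.2] [-37.2 -10.1 127.2]
   shoulder x [-63.7  -8.8] y [-36.9  15.7]
   boot x [-66.1 -27.4] y [-41.2  18.8]
neck top 76 [-41.1 113.8 127.2] [-40.9 115.8 127.1]
   shoulder x [-67.1 -12.6] y [ 88.3 141.8]
   boot x [-70.2 -12.7] y [ 87.1 145.3]
```

View pics/w11.png

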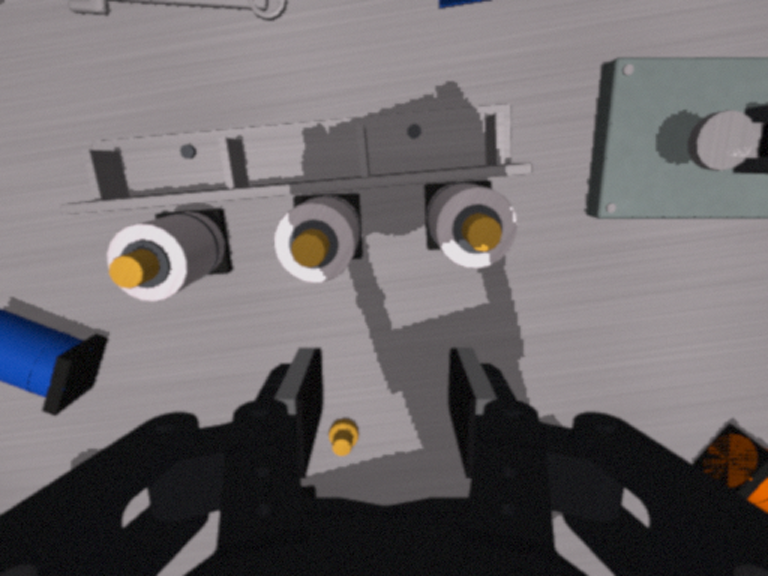

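C's foot is about 39 mm out (about 9 mm rim gap, inside the 15 mm limit), A's and B's about 34–35 mm; all are upright. Next is the button, with the fingers shut and the jaws turned across the bar to clear its short end.

```bash
python3 -c "
from p import *
rows([([605.4,-272.5,170],tool(262,0,1))],dmax=48,amax=7.6)"
```

```text
-- to [ 605.4 -272.5  170. ] k 12
[12.7,7.0,34.4,-7.5,-0.0,0.0]
[12.7,2.4,35.0,-7.5,-0.0,0.0]
[12.7,-2.2,35.0,-7.5,-0.0,0.0]
[12.7,-6.7,34.4,-7.5,-0.0,0.0]
[12.7,-11.2,33.2,-7.5,-0.0,0.0]
[12.7,-15.4,31.5,-7.5,-0.0,0.0]
[12.7,-19.4,29.2,-7.5,-0.0,0.0]
[12.7,-23.1,26.4,-7.5,-0.0,0.0]
[12.7,-26.3,23.1,-7.5,-0.0,0.0]
[12.7,-29.1,19.4,-7.5,-0.0,0.0]
[12.7,-31.4,15.5,-7.5,-0.0,0.0]
[12.7,-33.2,11.2,-7.5,-0.0,0.0]
```

```bash
python3 -m jog '[[[6,7,34,-7.5,0,0,-1],[6,2,35,-7.5,0,0,-1],[6,-2,35,-7.5,0,0,-1],[12,-7,34,-7.5,0,0,-1],[12,-11,33,-7.5,0,0,-1],[12,-15,31,-7.5,0,0,-1],[12,-19,29,-7.5,0,0,-1],[12,-23,26,-7.5,0,0,-1]]]'; python3 -m jog '[[[12,-26,23,-7.5,0,0,-1],[12,-29,19,-7.5,0,0,-1],[12,-31,15,-7.5,0,0,-1],[12,-33,11,-7.5,0,0,-1],[0,0,0,0,0,0,-1]]]'; python3 -c "
from p import *
st()
c=cam('wrist');save(c,'w12.png')
rows([([605.4,-272.5,150],tool(262,0,1))],dmax=48,amax=7.6)"
```

```text
t: 40.1
ee_pos: [597.5, -145.8, 238.0]
ee_rot: [0.219, 0.676, -0.221, 0.668]
contact_force: [0.2, -1.0, 0.3]
finger_gap: 0.1
t: 40.6
ee_pos: [602.6, -300.3, 181.9]
ee_rot: [0.033, 0.713, -0.032, 0.699]
contact_force: [0.1, 0.7, -0.8]
finger_gap: -0.1
t 40.6 pos [ 602.6 -300.3  181.9] toolx [-0.019  0.002 -1.   ] z [ 0.996 -0.092 -0.02 ] F [ 0.1  0.7 -0.8] gap -0.1 q [-0.55  0.63  1.28 -0.01  1.25 -0.45]
-- to [ 605.4 -272.5  150. ] k 1
[32.5,26.2,0.9,2.5,-1.1,-0.0]
```

View pics/w12.png

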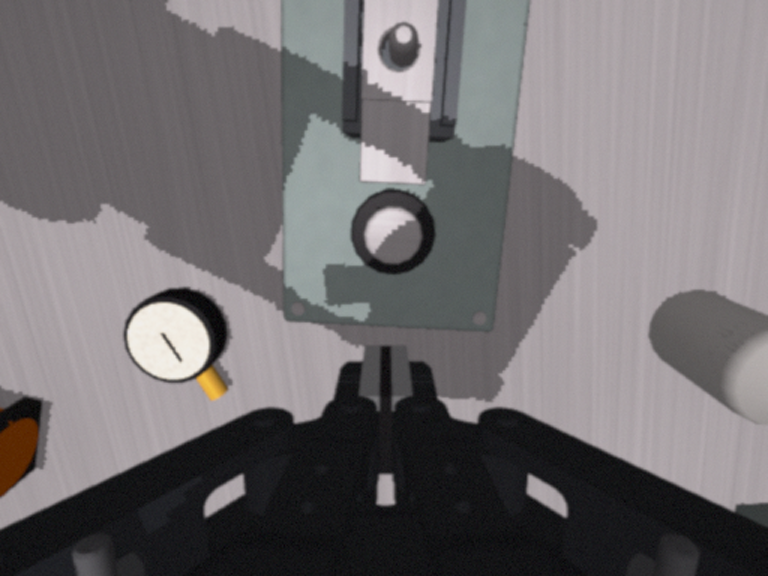

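Wrist view: the button cap is at (393,235), uncovered, with the guard's short end above it. Measure the cap and move over it.

```bash
python3 -c "
from p import *
c=cam('wrist');W=cloud(c)
d=np.array([0.139,0.99]);n=np.array([.99,-.139]);b=np.array([605.4,-272.5])
m=(np.hypot(W[...,0]-b[0],W[...,1]-b[1])<30)&(W[...,2]>47)&(W[...,2]<58)
P=W[m];print(P.shape,(P.min(0)+P.max(0))/2,P.mean(0),P.min(0),P.max(0))
m&=c['image'].max(-1)>70
P=W[m];print(P.shape,P.mean(0),P.min(0),P.max(0))"
python3 -m jog '[[[20,13,0.5,1.2,-0.5,0,-1],[20,13,0.5,1.2,-0.5,0,-1],[0,0,0,0,0,0,-1]]]'; python3 -c "
from p import *
st()
rows([([605.4,-272.5,100],tool(262,0,1))],n=1)"
```

```text
(1151, 3) [ 605.24484925 -271.5626481    49.84151337] [ 605.45317818 -271.35871575   50.44846414] [ 589.75087843 -287.19039188   47.04721319] [ 620.73882008 -255.93490432   52.63581355]
(1140, 3) [ 605.46886553 -271.24049186   50.46563655] [ 589.75087843 -287.11546253   47.04721319] [ 620.62784486 -255.93490432   52.63581355]
t: 41.0
ee_pos: [605.5, -270.0, 143.4]
ee_rot: [0.052, 0.705, -0.052, 0.705]
contact_force: [-0.8, 0.6, -0.3]
finger_gap: -0.4
t 41.0 pos [ 605.5 -270.   143.4] toolx [-0.  0. -1.] z [ 0.989 -0.147 -0.   ] F [-0.8  0.6 -0.3] gap -0.4 q [-0.51  0.65  1.36  0.    1.13 -0.36]
-- to [ 605.4 -272.5  100. ] k 1
[43.4,-2.5,0.2,-0.4,-0.0,-0.0]
```

```bash
python3 -m jog '[[[30,-3,0,0,0,0,-1],[25,0,0,0,0,0,-1],[0,0,0,0,0,0,-1]]]'; python3 -c "
from chk import *
st()
c=cam('side');chk(c);save(c,'s17.png',(100,110,340,330),3)"
```

```text
t: 41.3
ee_pos: [606.2, -272.9, 91.0]
ee_rot: [0.051, 0.704, -0.052, 0.706]
contact_force: [-0.3, 0.4, 0.4]
finger_gap: 0.3
t 41.3 pos [ 606.2 -272.9   91. ] toolx [ 0.003 -0.002 -1.   ] z [ 0.989 -0.146  0.003] F [-0.3  0.4  0.4] gap 0.3 q [-0.51  0.72  1.39 -0.    1.03 -0.37]
rail top front x at -100 -15.9
rail top front x at -40 -0.2
rail top front x at 20 -14.4
rail top front x at 80 0.5
rail top front x at 140 -1.2
neck top 43 [ -35.4 -131.9  126.3] [ -36.  -130.6  126.4]
   shoulder x [-62.5  -7.8] y [-157.4 -104.3]
   boot x [-65.2 -37.5] y [-157.3 -101.5]
neck top 56 [-36.2 -12.8 126.3] [-37.2 -10.2 127. ]
   shoulder x [-64.8  -8.5] y [-35.2  16.3]
   boot x [-67.  -28.9] y [-38.2  20.2]
neck top 73 [-40.4 114.  126.5] [-41.1 115.5 127.2]
   shoulder x [-67.9 -12.7] y [ 87.6 142.6]
   boot x [-69.9 -10.6] y [ 88.3 145.1]
```

View pics/s17.png

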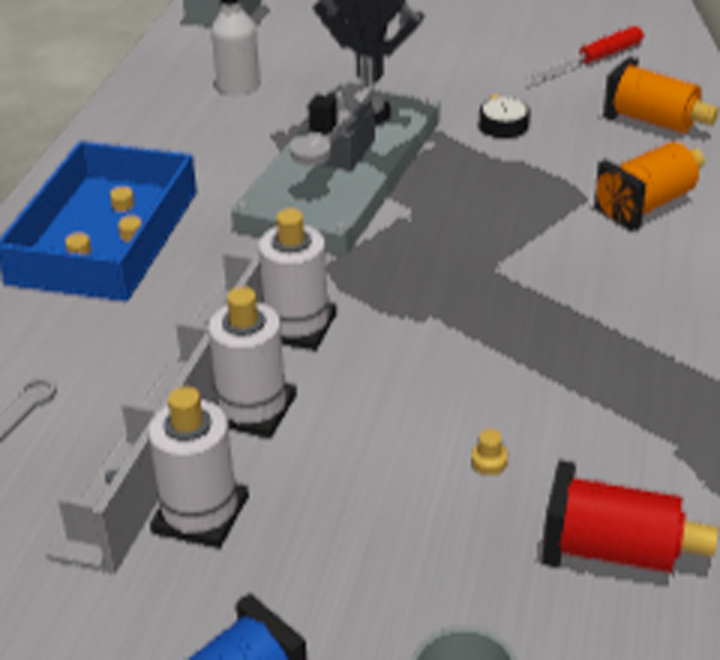

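All stand and the guard is in place. Press down in small steps.

```bash
python3 -m jog '[[[10,0,0,0,0,0,-1],[6,0,0,0,0,0,-1],[0,0,0,0,0,0,-1]]]'; python3 -m jog '[[[3,0,0,0,0,0,-1],[3,0,0,0,0,0,-1]]]'; python3 -m jog '[[[3,0,0,0,0,0,-1]]]'; python3 -m jog '[[[2.5,0,0,0,0,0,-1]]]'
```

```text
t: 41.65
ee_pos: [608.7, -274.4, 79.9]
ee_rot: [0.05, 0.702, -0.053, 0.708]
contact_force: [0.3, -0.4, 0.4]
finger_gap: -0.0
t: 41.85
ee_pos: [609.4, -274.8, 74.9]
ee_rot: [0.05, 0.701, -0.054, 0.709]
contact_force: [0.7, -0.5, -0.2]
finger_gap: -0.2
t: 41.95
ee_pos: [609.5, -274.9, 71.9]
ee_rot: [0.05, 0.701, -0.054, 0.709]
contact_force: [-0.4, 0.2, -0.9]
finger_gap: 0.2
t: 42.05
ee_pos: [609.6, -274.9, 69.3]
ee_rot: [0.05, 0.701, -0.054, 0.709]
contact_force: [-1.3, 0.7, 2.1]
finger_gap: 0.1
```

```bash
python3 -m jog '[[[2.5,-2,0,0,0,0,-1]]]'; python3 -m jog '[[[2.5,-1,0,0,0,0,-1]]]';  python3 -m jog '[[[2,0,0,0,0,0,-1]]]'; python3 -m jog '[[[2,0,0,0,0,0,-1]]]'
```

```text
t: 42.15
ee_pos: [609.4, -276.6, 66.7]
ee_rot: [0.05, 0.701, -0.054, 0.709]
contact_force: [-0.3, 2.8, 3.2]
finger_gap: 0.1
t: 42.25
ee_pos: [609.4, -277.6, 64.4]
ee_rot: [0.05, 0.701, -0.053, 0.709]
contact_force: [-3.9, 10.7, 36.8]
finger_gap: -0.2
t: 42.35
ee_pos: [609.7, -277.6, 64.2]
ee_rot: [0.05, 0.701, -0.053, 0.71]
contact_force: [-13.1, 8.9, 52.2]
finger_gap: 0.2
t: 42.45
ee_pos: [609.7, -277.5, 64.3]
ee_rot: [0.05, 0.701, -0.053, 0.71]
contact_force: [-14.2, 8.2, 40.8]
finger_gap: -0.1
```

The button is bottomed: z stopped at 64.3 with over 40 N, for more than 0.2 s. Release straight up.

```bash
python3 -m jog '[[[-3,0,0,0,0,0,-1],[-5,0,0,0,0,0,-1],[-10,0,0,0,0,0,-1],[-20,0,0,0,0,0,-1],[-40,0,0,0,0,0,-1],[-40,0,0,0,0,0,-1],[-40,0,0,0,0,0,-1],[0,0,0,0,0,0,-1]]]'; python3 - <<'E'
from chk import *
st()
c=cam('wrist');save(c,'w13.png');W=cloud(c)
d=np.array([0.139,0.99]);n=np.array([.99,-.139]);pin=np.array([617.2,-188.3]);a=(W[...,:2]-pin)@d;l=(W[...,:2]-pin)@n
m=(abs(a+85)<10)&(abs(l)<10);print('button z',np.median(W[...,2][m]),m.sum())
c=cam('side');chk(c);c=cam('scene');save(c,'sc8.png',(100,140,400,310),2.6);chk(c)
W=cloud(c);a=(W[...,:2]-pin)@d;l=(W[...,:2]-pin)@n
b=(W[...,2]>80)&(W[...,2]<94)&(abs(l)<40)&(abs(a)<120)
print('bar a',a[b].min(),a[b].max(),[np.median(W[...,2][b&(abs(a-x)<6)&(abs(l)<8)]).round(1) for x in (-45,-20,20,85,95)])
E
```

```text
t: 43.25
ee_pos: [607.0, -277.4, 229.9]
ee_rot: [0.05, 0.701, -0.054, 0.709]
contact_force: [-0.1, 0.9, -0.0]
finger_gap: -0.0
t 43.2 pos [ 607.  -277.4  229.9] toolx [ 0.011 -0.006 -1.   ] z [ 0.989 -0.146  0.012] F [-0.1  0.9 -0. ] gap -0.0 q [-0.52  0.57  1.27  0.    1.29 -0.37]
button z 263.0020102490985 7197
rail top front x at -160 -0.6
rail top front x at -100 -16.3
rail top front x at -40 0.2
rail top front x at 20 -13.4
rail top front x at 80 0.5
rail top front x at 140 -0.5
neck top 42 [ -36.7 -131.1  126.2] [ -36.4 -130.5  127. ]
   shoulder x [-63.1  -8.3] y [-156.5 -104.3]
   boot x [-64.8 -34.6] y [-157.7 -100.5]
neck top 54 [-36.9 -10.7 126.3] [-37.  -10.4 127.2]
   shoulder x [-64.1  -9. ] y [-37.5  15.9]
   boot x [-66.2 -29.6] y [-40.6  19.5]
neck top 75 [-40.6 114.9 126.4] [-41.5 116.  127.4]
   shoulder x [-67.3 -13.4] y [ 88.6 143.2]
   boot x [-70.  -10.7] y [ 88.9 145.2]
rail top front x at -160 -14.1
rail top front x at -100 -13.2
rail top front x at -40 -14.8
rail top front x at 20 -11.4
rail top front x at 80 -17.0
rail top front x at 140 -13.4
neck top 38 [-37.5 107.7 127.3] [-35.2 107.3 128.7]
   shoulder x [-66.4 -10.5] y [ 81.  134.9]
neck top 41 [-32.3 -17.7 127.2] [-31.2 -18.3 128.4]
   shoulder x [-62.7  -6.8] y [-45.9  10. ]
neck top 42 [ -31.3 -137.4  128.2] [ -30.1 -137.6  128.8]
   shoulder x [-61.3  -6.2] y [-165.5 -111.1]
bar a -56.47089942676964 103.42798116317218 [np.float64(88.0), np.float64(87.4), np.float64(88.3), np.float64(87.1), np.float64(87.1)]
```

View pics/sc8.png

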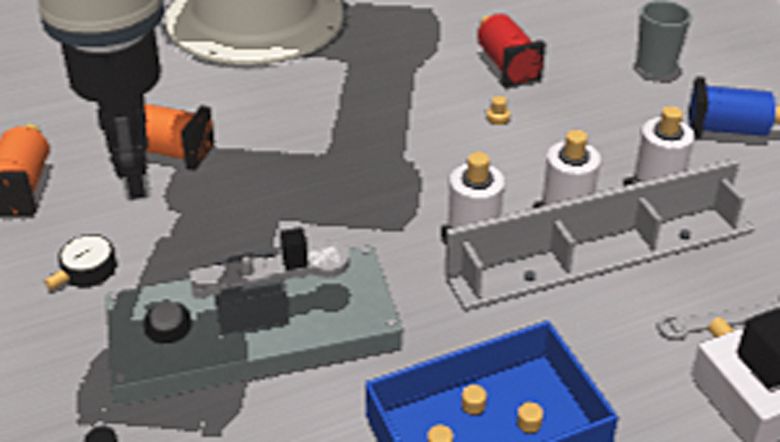

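View pics/w13.png

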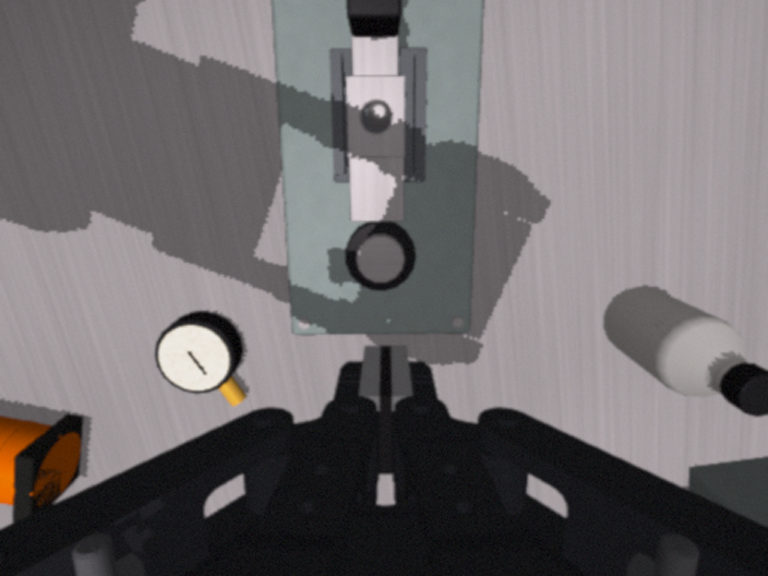

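The button depth reading picked up the gripper, so repeat it with a height filter, then hand in.

```bash
python3 - <<'E'
from chk import *
W=cloud(cam('wrist'))
m=(np.hypot(W[...,0]-605.4,W[...,1]+271.8)<12)&(W[...,2]<80);z=W[...,2][m];print('button z',np.median(z),z.max(),m.sum())
st()
if np.median(z)>48.5: print(manip.job_done())
E
```

```text
button z 50.801173194236185 52.78479532518696 490
t 43.5 pos [ 604.4 -275.9  222.8] toolx [ 0.002 -0.001 -1.   ] z [ 0.989 -0.146  0.002] F [-0.5  0.8 -0.2] gap -0.1 q [-0.52  0.57  1.28  0.    1.29 -0.37]
the job is handed in; nothing more can be done
None
```

The job is handed in at about 43.5 s of the 210 s limit. The hand-in gives no verdict, so the results below are my own measurements.

- **Reservoirs:** I slid or carried each of the three white reservoirs to the rail, butted its foot against it, and tipped it up there with the foot kept down. All three stand valve up. From the rail face, the foot centres of the two nearer the console measured 31–37 mm and the far one 37–41 mm; the allowed range is 22–45 mm. The cameras disagreed by 3–6 mm on these distances, so the far reservoir has the least margin, about 4–8 mm.
- **Guard arm:** I lifted it off, turned it 180° and refitted it. It went down the pin freely to the same height as before. The bar is level to about 1 mm, with its long end about 104 mm from the pin on the console's +y side.
- **Start button:** I pressed it until it stopped at 40–50 N on the wrist force reading, held it over 0.2 s, and let it go. The cap then read 50.8 mm, against 50.4 mm before the press and 52 mm nominal, so it looks released. My first reading after the press was wrong because it caught the gripper; I repeated it correctly.
- **Bystanders and look-alikes:** The brass fitting, the pressure gauge and the look-alikes were not touched, and the pictures show them where they were. I did not measure the fitting and gauge again at the end.
- **Disturbances:** No knock to a reservoir and no grip slip was noticed.

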